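# Pack the tea gift case

### The arm

A 6-joint arm with a two-finger parallel gripper is mounted at the origin on the work surface. World frame = base frame: x ahead of the robot, y to its left, z up, the work surface at z = 0. Lengths are in m, angles in degrees, forces in N, time in s.
With the tool pointing down it reaches from about 0.4 to 0.825 m from the base axis. Payload 7 kg.
Tool frame: the origin (TCP) lies between the finger pads; the fingertips stand 22 mm ahead of it and the grasp point (between the pads) lies 3 mm ahead of it; z points along the fingers, y is the line along which they close (so a half turn about z gives the same grasp; the last joint's range is limited). The gripper opens to 88 mm and grips with 3 to 60 N. Pads are 19 mm wide; open, the fingers measure 130 mm over their backs; the gripper's body (78 mm by 193 mm) begins 47 mm behind the grasp point.
Start: joints at [85.663, 20.546, 0.682, 0, -70.136, -16.507], TCP at [0.24, 0.631, 0.249] pointing down, gripper open.
Joint ranges: [-176.03, 176.03], [-82.01, 121.73], [-58.28, 71.71], [-173.87, 95.51], [-174.79, -0.11], [-173.66, 173.66]. Speed limits (degrees/s): [136.94, 136.94, 172.46, 180, 180, 180].

### API

Orientations are given as [roll, pitch, yaw] about the fixed x, y, z axes, in that order (R = Rz(yaw) Ry(pitch) Rx(roll)).
In Python, from plant import r, vision gives the robot as it stands.
- The arm moves only by the shell command python3 -m pendant 'ROWS' [FORCE]. ROWS is JSON, a list that holds one entry, the list of rows, each a list of 7 numbers: the shift along the tool's x, y, z scaled (see below), then the turn, a rotation vector about the tool's x, y, z scaled (see below), then the opening, from -1 (shut) to 1 (fully open). In form: [[[x, y, z, wx, wy, wz, fingers], ...]]. A call has exactly 8 rows; each row shifts and turns the commanded pose from where the row before left it, along the tool's axes as they then stand; what a row does not reach is not made up. The controller multiplies each number of a shift by 20 mm and each number of a turn by 4 degrees. A row lasts 1/10 s, in which the tool goes at most 50 mm and 8.59 degrees, less where a joint would pass 70% of its speed; a pose out of reach is approached as far as the arm can. A call with a number of a shift or a turn outside -1 to 1 is refused whole. A call with a gripper value outside its range is refused whole. The fingers move at their own pace and stop on an object; FORCE is the grip in N (left out, the last holds). Time passes only in rows, so rows that do not move let the fingers close, or fill a call up. It gives the time, the measured TCP pose, the force, the opening and the grip force at its end, in the units of the state.
- r.get_state(): the state, without advancing time (a new reading comes with each control period).
- vision.capture(name): name is "scene" or "top" or "wrist"; returns a dict with "frame" (480x640x3 uint8, blue, green, red), "depth" (480x640 float32, m along the optical axis (not along the pixel's ray), 0 where there is no reading), "camera_matrix" (3x3 intrinsics, pixels), "extrinsics" (4x4, takes a point from world to camera coordinates); the wrist camera has in their place "hand_eye" (4x4, takes a point from camera to tool coordinates, whose origin is the TCP and whose axes are the flange's). Camera axes: x right, y up, looking along -z (the intrinsics and any distortion apply to the point x, -y, -z); pixel columns grow to the right and rows downward; lengths in m; the calibration is good to about 2 mm. A picture is of the moment at which its call begins: read the wrist's pose just before it.
- r.close_job(): hands the job in; it is judged then, once.
The state is a dict: "time_s": time; "joints": joint angles; "qd": joint speeds; "joint_torque": joint torques, N m; "tcp_pos": TCP position; "eef_rot": TCP orientation; "contact_force": force on the tool from outside, world axes, zero at the start; "moment": the same for the moment, N m; "gripper_width": finger opening in m; "gripper_force": force on a finger pad.
Only numpy, scipy, OpenCV 4.12 (cv2) and the standard library are available. Lean on these libraries where they do the work, as an engineer would, in place of code of your own. Each camera call takes 0.05 s, during which the arm holds its last target. There are 200 camera calls.

### The job

Pry the wooden gift case's lid up with the tea knife's blade through the thumb notch, open it wide, and lay the knife back on its slate. Stand every middle-sized tin (the ones that fit the slots snugly) upright in a slot of the case, pushed fully down, one to a slot, and then shut the lid. Leave the larger and smaller tins and the rest of the tea things where they are.

Things in the scene. Friction and masses are not known exactly. Their poses are not given: they have to be found in the camera images.
- case: fixed dark wooden gift case, brass corners: 96 mm deep (its x), 314 mm long (y), rim 92 mm high, walls 7 mm; 82 x 300 mm inside. Origin: centre of underside. Notched front faces its -x, hinge along +x. Inside floor 8 mm above the origin; on it a pale insert, top at 38 mm, with five cross slots down to the floor, each 66 mm (x) by 30 mm (y), 2 mm chamfer, at y = -108, -54, 0, 54, 108 mm.
- lid (a joint): angle of the case's flat lid (rad): 0 shut, 1.85 open at its stop. 96 mm deep, 314 mm long, 8 mm thick, flush with the walls, no handle; its underside lies on the rim; hinge line at x = 48 mm of the case, at rim height. Stiff hinge: it stays at whatever angle it is left; about 2 N at its front edge lifts it, about 1 N shuts it.
- notch (a point): middle of the thumb notch in the outer face of the front wall: an opening 50 mm wide and 10 mm high right under the lid, through the 7 mm wall; x = -48 mm, 87 mm above the case's origin. Fingers do not fit; the knife blade does, pointing along the case's +x.
- knife: tea knife, 190 mm, 0.09 kg. x points from handle to blade; origin on its underside. Pale wooden handle x = -97 to 7 mm, 24 mm wide (y), 16 mm high, centre at x = -45 mm; flat steel blade x = 7 to 85 mm, 14 mm wide, 3 mm thick, level, its middle 8 mm above the underside. Lies on the slate.
- slate: fixed dark grey slate slab, the knife's place: 240 mm (its x) x 100 mm (its y) x 6 mm thick; origin at the centre of its underside.
- slot1 (a point): centre of a slot of the case, on its floor (y = -108 mm of the case); axes as the case's.
- slot2 (a point): centre of a slot of the case, on its floor (y = -54 mm of the case); axes as the case's.
- slot3 (a point): centre of a slot of the case, on its floor (y = 0 mm of the case); axes as the case's.
- slot4 (a point): centre of a slot of the case, on its floor (y = 54 mm of the case); axes as the case's.
- slot5 (a point): centre of a slot of the case, on its floor (y = 108 mm of the case); axes as the case's.
- tin_a: middle-sized tea tin, wanted for the case: dark green flat tin with a thin brass seam and a paper label on both broad faces, 60 mm wide (its x) x 26 mm thick (its y) x 76 mm tall (its z); about 0.13 kg; starts standing upright; origin at the centre of its underside. May be absent.
- tin_b: middle-sized tea tin, wanted for the case: dark green flat tin with a thin brass seam and a paper label on both broad faces, 60 mm wide (its x) x 26 mm thick (its y) x 76 mm tall (its z); about 0.13 kg; starts standing upright; origin at the centre of its underside. May be absent.
- tin_c: middle-sized tea tin, wanted for the case: dark green flat tin with a thin brass seam and a paper label on both broad faces, 60 mm wide (its x) x 26 mm thick (its y) x 76 mm tall (its z); about 0.13 kg; starts standing upright; origin at the centre of its underside. May be absent.
- tin_d: middle-sized tea tin, wanted for the case: dark green flat tin with a thin brass seam and a paper label on both broad faces, 60 mm wide (its x) x 26 mm thick (its y) x 76 mm tall (its z); about 0.13 kg; starts standing upright; origin at the centre of its underside. May be absent.
- tin_e: middle-sized tea tin, wanted for the case: dark green flat tin with a thin brass seam and a paper label on both broad faces, 60 mm wide (its x) x 26 mm thick (its y) x 76 mm tall (its z); about 0.13 kg; starts standing upright; origin at the centre of its underside. May be absent.
- large_a: larger tin of the same pattern, wrong size: 72 mm wide (x) x 36 mm thick (y) x 92 mm tall (z), too thick for the slots and too tall for the lid; origin at the centre of its underside; to be left where it stands.
- large_b: larger tin of the same pattern, wrong size: 72 mm wide (x) x 36 mm thick (y) x 92 mm tall (z), too thick for the slots and too tall for the lid; origin at the centre of its underside; to be left where it stands.
- small_a: smaller tin of the same pattern, wrong size: 50 mm wide (x) x 19 mm thick (y) x 62 mm tall (z), loose in a slot; origin at the centre of its underside; to be left where it stands.
- coaster: round dark wooden coaster, 90 mm across, 8 mm thick, under a cup; bystander.
- cup_a: blue and white teacup on the coaster, 72 mm across, 48 mm high; bystander.
- cup_b: blue and white teacup, 72 mm across, 48 mm high; bystander.
- tape: yellow roll of packing tape standing on its flat side, 88 mm across, 45 mm high; bystander.
- teapot: brown clay teapot, 86 mm high, body 100 mm across, spout along its x, handle on the other side; bystander.
- saucer: white saucer, 110 mm across, 14 mm high; bystander.
There are look-alikes about, which are no part of the job. What is shaped like the tin_a but orange or purple is not meant.

How it is judged:
By the outcome, as a careful person would: the job done as asked, in the order asked, and still so for the second after the job is handed in, with the robot touching nothing.
Of tin_a, tin_b, tin_c, tin_d, tin_e only 3 to 5 are there at a start; the rules pass over those that are not, and their reading is None.
At some moment in a run one of knife may be knocked a few centimetres aside while the robot is not near it.
Once in a run the grip may slacken for a moment while it holds something.
It also fails if it takes over 210 s, if anything falls off the work surface, if the arm or the gripper's body presses on something with over 40 N, if the wrist force passes 120 N, or if a joint passes its speed limit or range.

## Working session

There is one attempt and no reset: what is moved stays moved. The work goes in short steps, Python scripts to look and compute and a shell command to move; the robot and the scene stay as the last step left them, time stands still between calls to the robot, and variables do not carry over. Pictures are saved under pics/ and viewed, at most 14 in all, crops included, and the job is handed in when it is done.

```bash
ls; mkdir -p pics; python3 - <<'E'
from plant import r, vision
import cv2
print(r.get_state())
for n in ("scene","top"):
    c=vision.capture(n); cv2.imwrite(f"pics/{n}0.png",c["frame"])
    import numpy as np; np.savez(f"{n}0.npz",**c); print(c["camera_matrix"],c["extrinsics"],c.keys())
E
```

```text
pics
{'time_s': 0.0, 'joints': array([ 8.56635043e+01,  2.05921949e+01,  6.33568306e-01, -1.98094877e-02,
       -7.01368119e+01, -1.65055069e+01]), 'qd': array([ 0.00782951,  0.01962008,  0.10701337,  0.05777932, -0.03111183,
        0.01410859]), 'joint_torque': array([-4.90927687e-04, -5.82709408e+01,  2.93050164e+01,  6.99723691e+00,
        6.90123779e-03, -1.47625233e-04]), 'tcp_pos': array([0.24003733, 0.63038594, 0.24761351]), 'eef_rot': array([ 1.79903203e+02, -9.26263197e-03, -2.08487411e+01]), 'contact_force': array([-0.12260122,  0.21808799, -0.13657047]), 'moment': array([ 0.00452984,  0.0288682 , -0.03890467]), 'gripper_force': 0.0, 'gripper_width': 0.08790879287665349}
[[451.77098489   0.         321.0417265 ]
 [  0.         451.77098489 239.33232706]
 [  0.           0.           1.        ]] [[ 0.84405871  0.5357908   0.02220621 -0.43685212]
 [-0.39269752  0.58937622  0.70599174  0.19421575]
 [ 0.36517606 -0.6046188   0.70787185 -1.33256312]
 [ 0.          0.          0.          1.        ]] dict_keys(['frame', 'depth', 'camera_matrix', 'extrinsics'])
[[475.47579616   0.         318.13988259]
 [  0.         475.47579616 234.19689726]
 [  0.           0.           1.        ]] [[ 1.93726354e-02 -9.99812156e-01 -5.94485044e-04 -7.38946280e-02]
 [ 9.99229037e-01  1.93410222e-02  3.41651404e-02 -5.52865990e-01]
 [-3.41472247e-02 -1.25589553e-03  9.99416024e-01 -9.74661548e-01]
 [ 0.00000000e+00  0.00000000e+00  0.00000000e+00  1.00000000e+00]] dict_keys(['frame', 'depth', 'camera_matrix', 'extrinsics'])
```

View pics/top0.png

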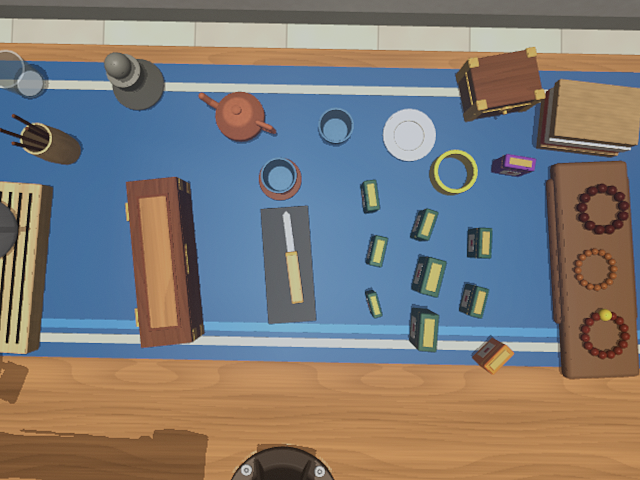

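View pics/scene0.png

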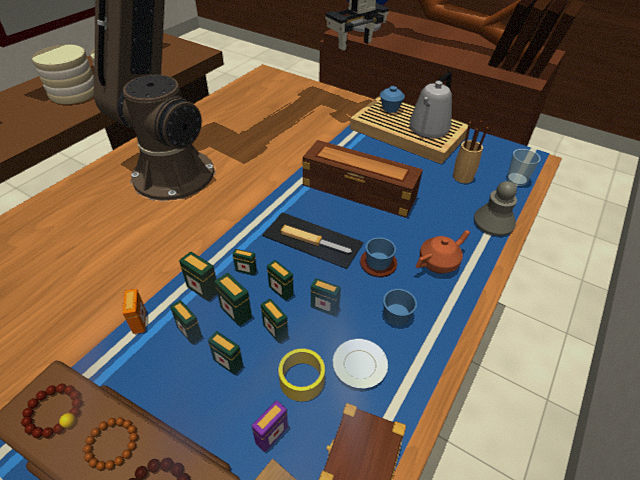

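```bash
cat > h.py <<'E'
import numpy as np, cv2
from scipy.spatial.transform import Rotation as R
def world(c, T=None):
    """HxWx3 world points; T = camera->world (default from extrinsics)"""
    if T is None: T=np.linalg.inv(c["extrinsics"])
    K=c["camera_matrix"]; d=c["depth"]; v,u=np.indices(d.shape)
    p=np.dstack([(u-K[0,2])/K[0,0]*d, -(v-K[1,2])/K[1,1]*d, -d])
    return p@T[:3,:3].T+T[:3,3]
def toolT(s):
    T=np.eye(4); T[:3,:3]=R.from_euler("xyz",s["eef_rot"],degrees=True).as_matrix(); T[:3,3]=s["tcp_pos"]; return T
def clusters(W,m,amin=30):
    n,l,st,_=cv2.connectedComponentsWithStats(m.astype(np.uint8))
    for i in range(1,n):
        if st[i,4]>=amin: yield st[i],W[l==i]
def rect(P):
    (cx,cy),(a,b),t=cv2.minAreaRect((P[:,:2]*1000).astype(np.float32))
    if a<b: a,b,t=b,a,t+90
    return round(cx),round(cy),round(a),round(b),round((t+90)%180-90,1)
def go(s,pos,yaw,pitch=0):
    """shift in tool axes (units of 20 mm) and turn (units of 4 deg) to a downward pose"""
    T=toolT(s); G=R.from_euler("xyz",[180,pitch,yaw],degrees=True).as_matrix()
    return np.round(T[:3,:3].T@(np.array(pos)-T[:3,3])/.02,2), np.round(R.from_matrix(T[:3,:3].T@G).as_rotvec(degrees=True)/4,2)
E
python3 - <<'E'
from h import *
for n in("top","scene"):
    c=dict(np.load(n+"0.npz")); W=world(c)
    hsv=cv2.cvtColor(c["frame"],cv2.COLOR_BGR2HSV)
    print(n,"table z",np.round(np.median(W[...,2][(hsv[...,0]>100)&(hsv[...,0]<115)&(hsv[...,1]>150)]),4))
    z=W[...,2]
    for st,P in clusters(W,(z>.035)&(z<.14)&(W[...,0]>.25)&(W[...,0]<.95)&(abs(W[...,1])<.5),60):
        top=np.percentile(P[:,2],95); Q=P[P[:,2]>top-.006]
        print(st[:2]+st[2:4]//2,len(P),"top",round(top,3),rect(Q), np.round(Q.mean(0),3))
    if n=="top":
        for st,P in clusters(W,(z>.003)&(z<.035)&(W[...,0]>.25)&(W[...,0]<.95)&(abs(W[...,1])<.5),60): print("low",st,round(np.median(P[:,2]),4),rect(P))
E
```

```text
top table z 0.0006
[503  82] 4340 top 0.088 (859, -420, 135, 104, -78.3) [ 0.859 -0.42   0.085]
[130  77] 1802 top 0.134 (859, 318, 35, 34, 1.8) [0.859 0.317 0.132]
[238 116] 2110 top 0.072 (794, 125, 109, 58, 81.4) [0.79  0.102 0.071]
[336 126] 326 top 0.05 (773, -95, 70, 68, 1.1) [ 0.775 -0.095  0.048]
[ 44 143] 1486 top 0.126 (720, 467, 37, 35, -42.2) [0.72  0.468 0.13 ]
[455 172] 589 top 0.047 (685, -336, 87, 86, -62.2) [ 0.684 -0.337  0.045]
[516 164] 619 top 0.078 (699, -452, 59, 26, 81.1) [ 0.699 -0.451  0.076]
[279 176] 381 top 0.058 (668, 17, 69, 69, 45.8) [0.67  0.018 0.056]
[163 262] 10029 top 0.103 (494, 238, 314, 102, 7.1) [0.493 0.235 0.1  ]
[371 196] 490 top 0.078 (630, -165, 60, 26, 6.9) [ 0.63  -0.165  0.076]
[ 40 220] 337 top 0.047 (574, 496, 138, 8, -0.5) [0.59  0.497 0.044]
[426 225] 536 top 0.078 (575, -274, 60, 26, -19.1) [ 0.575 -0.274  0.076]
[482 243] 598 top 0.078 (541, -386, 59, 27, -1.1) [ 0.541 -0.385  0.076]
[378 251] 477 top 0.078 (521, -180, 60, 26, -11.7) [ 0.521 -0.18   0.076]
[430 277] 941 top 0.094 (474, -283, 71, 37, -13.6) [ 0.474 -0.282  0.092]

[... 2164 characters left out ...]
2, 27, -13.6) [ 0.526 -0.182  0.075]
[326 292] 609 top 0.077 (633, -166, 59, 29, 8.6) [ 0.633 -0.166  0.075]
[133 307] 577 top 0.076 (321, -414, 62, 27, -43.3) [ 0.323 -0.415  0.074]
[400 304] 352 top 0.048 (775, -94, 72, 68, -61.7) [ 0.775 -0.093  0.046]
[274 316] 584 top 0.077 (578, -274, 60, 26, -19.0) [ 0.579 -0.276  0.075]
[185 317] 568 top 0.077 (429, -375, 61, 26, -13.6) [ 0.431 -0.376  0.075]
[225 348] 683 top 0.077 (544, -386, 61, 27, -3.3) [ 0.545 -0.387  0.075]
[302 371] 678 top 0.046 (688, -336, 87, 86, -53.5) [ 0.688 -0.338  0.044]
[270 423] 875 top 0.077 (702, -453, 60, 26, 81.0) [ 0.702 -0.454  0.075]
[363 441] 4508 top 0.087 (861, -418, 129, 103, -78.7) [ 0.857 -0.413  0.085]
```

```bash
python3 - <<'E'
from h import *
from plant import r
for n in("top","scene"):
    c=dict(np.load(n+"0.npz")); W=world(c); z=W[...,2]
    hsv=cv2.cvtColor(c["frame"],cv2.COLOR_BGR2HSV)
    near=(abs(W[...,0]-.49)<.13)&(abs(W[...,1])<.07)
    h=near&(hsv[...,0]<35)&(hsv[...,1]>60)&(hsv[...,2]>140)&(z>.012)
    b=near&(hsv[...,1]<60)&(hsv[...,2]>140)
    for m in(h,b):
        for st,P in clusters(W,m,40): print(n,st,rect(P),np.round(np.median(P[:,2]),4))
    # lid edges
    a=np.deg2rad(97); ex=np.array([np.cos(a),np.sin(a)]); ey=np.array([-ex[1],ex[0]])
    Q=W[(abs(z-.1)<.004)&(abs(W[...,0]-.495)<.2)&(abs(W[...,1]-.237)<.09)][:,:2]-[.495,.237]
    x,y=Q@ex,Q@ey
    for lo in(-.15,-.1,-.05,0,.05,.1): 
        k=(y>lo)&(y<lo+.05); print(lo,np.round(np.percentile(x[k],[0,.5,2,98,99.5,100]),4))
    k=abs(x)<.03; print(np.round(np.percentile(y[k],[0,1,99,100]),4))
s=r.get_state(); print(go(s,[.46,0,.25],s["eef_rot"][2]))
E
```

```text
top [286 251  17  53 585] (466, -33, 106, 67, 2.4) 0.0218
top [282 211  13  41 293] (545, -10, 107, 51, 40.0) 0.0152
-0.15 [-0.0491 -0.0488 -0.0474  0.0448  0.0479  0.0514]
-0.1 [-0.0503 -0.0492 -0.0479  0.0454  0.0489  0.0519]
-0.05 [-0.0502 -0.0494 -0.048   0.0446  0.0461  0.0468]
0 [-0.0499 -0.0494 -0.0483  0.0444  0.046   0.0465]
0.05 [-0.0499 -0.0493 -0.0483  0.0448  0.0476  0.05  ]
0.1 [-0.0499 -0.0496 -0.0486  0.0454  0.05    0.0521]
[-0.1559 -0.152   0.1548  0.1586]
scene [281 225  41  18 275] (468, -17, 104, 26, 10.1) 0.0202
scene [320 240  31  12 119] (560, -2, 81, 18, 10.2) 0.0144
-0.15 [-0.0534 -0.0508 -0.0489  0.0443  0.047   0.0481]
-0.1 [-0.0514 -0.0499 -0.049   0.0438  0.0457  0.0475]
-0.05 [-0.051  -0.0505 -0.0497  0.0445  0.0459  0.0476]
0 [-0.0521 -0.0501 -0.0485  0.0452  0.0463  0.0465]
0.05 [-0.051  -0.0507 -0.049   0.0455  0.0471  0.049 ]
0.1 [-0.0512 -0.0506 -0.0479  0.0447  0.0469  0.0476]
[-0.1582 -0.1559  0.1513  0.1554]
(array([21.5 , 25.54, -0.07]), array([ 0.02, -0.  , -0.  ]))
```

```bash
M="python3 -m pendant"
for i in 1 2 3 4; do python3 -m pendant '[[[0.67,0.8,0,0,0,0,1],[0.67,0.8,0,0,0,0,1],[0.67,0.8,0,0,0,0,1],[0.67,0.8,0,0,0,0,1],[0.67,0.8,0,0,0,0,1],[0.67,0.8,0,0,0,0,1],[0.67,0.8,0,0,0,0,1],[0.67,0.8,0,0,0,0,1]]]' | tail -1; done
for i in 1 2 3 4; do python3 -m pendant '[[[0,0,0,0,0,1,1],[0,0,0,0,0,1,1],[0,0,0,0,0,1,1],[0,0,0,0,0,1,1],[0,0,0,0,0,1,1],[0,0,0,0,0,1,1],[0,0,0,0,0,1,1],[0,0,0,0,0,1,1]]]'|tail -1; done
python3 -m pendant '[[[0,0,0,0,0,1,0],[0,0,0,0,0,1,0],[0,0,0,0,0,1,0],[0,0,0,0,0,1,0],[0,0,0,0,0,1,0],[0,0,0,0,0,0.3,0],[0,0,0,0,0,0,0],[0,0,0,0,0,0,0]]]'
python3 - <<'E'
from h import *
from plant import r,vision
s=r.get_state(); c=vision.capture("wrist"); print(s["tcp_pos"],s["eef_rot"],s["joints"])
T=toolT(s)@c["hand_eye"]; W=world(c,T); z=W[...,2]; print(np.round(c["hand_eye"],3))
cv2.imwrite("pics/w1.png",c["frame"]); np.savez("w1.npz",W=W,f=c["frame"])
hsv=cv2.cvtColor(c["frame"],cv2.COLOR_BGR2HSV)
for nm,m in(("handle",(hsv[...,0]<35)&(hsv[...,1]>60)&(hsv[...,2]>140)&(z>.012)&(z<.04)),("blade",(hsv[...,1]<60)&(hsv[...,2]>140)&(z>.008)&(z<.03)),("z>11",(z>.011)&(z<.035))):
    for st,P in clusters(W,m,200): print(nm,st,rect(P),np.round(np.median(P[:,2]),4))
E
```

```text
gripper_force: 0.0
gripper_force: 0.0
gripper_force: 0.0
gripper_force: 0.0
gripper_force: 0.0
gripper_force: 0.0
gripper_force: 0.0
gripper_force: 0.0
time_s: 7.3
tcp_pos: [0.4586, -0.0006, 0.2486]
eef_rot: [-180.0, 0.0, -170.0]
contact_force: [-0.3, -0.7, -0.1]
gripper_width: 0.0442
gripper_force: 0.0
[ 0.4586482  -0.00060273  0.24857933] [-1.79997350e+02  3.81713424e-03 -1.69965637e+02] [ 2.46477756e+01 -3.47392815e-01 -2.53275660e+01  3.89110864e-03
 -6.50168017e+01 -1.04615056e+02]
[[ 0.001  0.968  0.25   0.067]
 [ 1.    -0.    -0.001  0.001]
 [-0.001  0.25  -0.968 -0.137]
 [ 0.     0.     0.     1.   ]]
handle [ 286  164   25  102 2241] (465, -14, 105, 24, 8.5) 0.0226
blade [291 266  13  31 398] (537, -4, 36, 13, 9.6) 0.0164
z>11 [  46   30   26   86 1411] (371, -256, 72, 5, -4.0) 0.0236
z>11 [142 113  21  54 543] (414, -167, 49, 4, 15.0) 0.0237
z>11 [ 478  128   36  132 1625] (411, 178, 136, 4, 7.0) 0.0236
z>11 [  17  140   51   81 1285] (472, -266, 78, 30, 10.5) 0.0236
z>11 [ 286  164   25  133 2712] (484, -12, 144, 24, 8.3) 0.0224
z>11 [126 211  32  49 514] (514, -167, 54, 22, 15.9) 0.0231
z>11 [ 33 245  38  38 597] (557, -259, 37, 19, 23.3) 0.0236
```

View pics/w1.png

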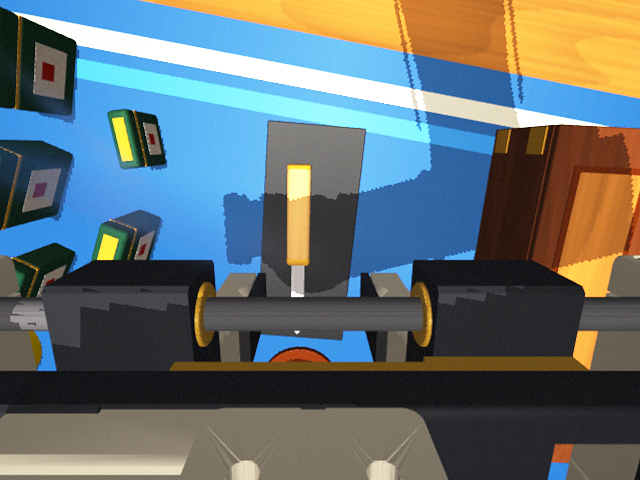

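```bash
python3 - <<'E'
from h import *
from plant import r
s=r.get_state(); print(go(s,[.481,-.013,.031],-171))
E
```

```text
(array([-0.99, -0.81, 10.88]), array([0.  , 0.  , 0.26]))
```

```bash
python3 -m pendant '[[[-0.99,-0.81,0,0,0,0.26,0],[0,0,1,0,0,0,0],[0,0,1,0,0,0,0],[0,0,1,0,0,0,0],[0,0,1,0,0,0,0],[0,0,1,0,0,0,0],[0,0,1,0,0,0,0],[0,0,0,0,0,0,0]]]'
python3 -m pendant '[[[0,0,1,0,0,0,0],[0,0,1,0,0,0,0],[0,0,1,0,0,0,0],[0,0,1,0,0,0,0],[0,0,0.5,0,0,0,0],[0,0,0.38,0,0,0,0],[0,0,0,0,0,0,0],[0,0,0,0,0,0,0]]]'
python3 -m pendant '[[[0,0,0,0,0,0,-1],[0,0,0,0,0,0,-1],[0,0,0,0,0,0,-1],[0,0,0,0,0,0,-1],[0,0,0,0,0,0,-1],[0,0,0,0,0,0,-1],[0,0,0,0,0,0,-1],[0,0,0,0,0,0,-1]]]' 60
```

```text
time_s: 8.15
tcp_pos: [0.4794, -0.0133, 0.1263]
eef_rot: [-180.0, -0.3, -171.1]
contact_force: [-0.4, 0.3, 0.4]
gripper_width: 0.0437
gripper_force: 0.0
time_s: 8.95
tcp_pos: [0.4816, -0.0127, 0.0316]
eef_rot: [180.0, 0.0, -171.1]
contact_force: [-0.8, -0.2, -0.3]
gripper_width: 0.0433
gripper_force: 0.0
time_s: 9.75
tcp_pos: [0.4813, -0.0127, 0.0314]
eef_rot: [180.0, 0.0, -171.1]
contact_force: [-0.9, 1.6, 6.2]
gripper_width: 0.0231
gripper_force: 60.0
```

```bash
python3 -m pendant '[[[0,0,-0.5,0,0,0,-1],[0,0,-1,0,0,0,-1],[0,0,-1,0,0,0,-1],[0,0,-1,0,0,0,-1],[0,0,-1,0,0,0,-1],[0,0,-1,0,0,0,-1],[0,0,-1,0,0,0,-1],[0,0,-0.5,0,0,0,-1]]]' | tail -2
for i in 1 2; do python3 -m pendant '[[[0,0,0,0,0,-1,-1],[0,0,0,0,0,-1,-1],[0,0,0,0,0,-1,-1],[0,0,0,0,0,-1,-1],[0,0,0,0,0,-1,-1],[0,0,0,0,0,-1,-1],[0,0,0,0,0,-1,-1],[0,0,0,0,0,-1,-1]]]'|tail -2; done
python3 -m pendant '[[[0,0,0,0,0,-1,-1],[0,0,0,0,0,-1,-1],[0,0,0,0,0,-1,-1],[0,0,0,0,0,-1,-1],[0,0,0,0,0,-1,-1],[0,0,0,0,0,-1,-1],[0,0,0,0,0,0,-1],[0,0,0,0,0,0,-1]]]'
python3 - <<'E'
from h import *
from plant import r
s=r.get_state(); print(go(s,[.5172,.0549,s["tcp_pos"][2]],-83))
E
```

```text
gripper_width: 0.0232
gripper_force: 60.0
gripper_width: 0.0233
gripper_force: 60.0
gripper_width: 0.0235
gripper_force: 60.0
time_s: 12.95
tcp_pos: [0.4808, -0.0129, 0.1708]
eef_rot: [180.0, -0.0, -83.2]
contact_force: [0.1, 0.3, -1.0]
gripper_width: 0.0231
gripper_force: 60.0
(array([-3.15, -2.21, -0.  ]), array([ 0.01, -0.  , -0.05]))
```

```bash
python3 -m pendant '[[[-0.63,-0.44,0,0,0,-0.05,-1],[-0.63,-0.44,0,0,0,0,-1],[-0.63,-0.44,0,0,0,0,-1],[-0.63,-0.44,0,0,0,0,-1],[-0.63,-0.44,0,0,0,0,-1],[0,0,0,0,0,0,-1],[0,0,0,0,0,0,-1],[0,0,0,0,0,0,-1]]]'
python3 - <<'E'
from h import *
from plant import r,vision
s=r.get_state(); T=toolT(s); print(s["tcp_pos"])
for n in("top","scene"):
    c=vision.capture(n); W=world(c); cv2.imwrite(f"pics/{n}1.png",c["frame"])
    L=(W-T[:3,3])@T[:3,:3]  # tool coords
    m=(L[...,0]<-.02)&(L[...,0]>-.14)&(abs(L[...,1])<.03)&(abs(L[...,2]-.015)<.025)
    P=L[m]; print(n,m.sum())
    for a in range(-130,-20,10):
        k=(P[:,0]*1e3>=a)&(P[:,0]*1e3<a+10)
        if k.sum()>3: print(a,k.sum(),np.round(np.percentile(P[k],[5,50,95],axis=0)*1e3,1).tolist())
    if m.sum(): print(P[:,0].min())
E
```

```text
time_s: 13.75
tcp_pos: [0.5167, 0.0551, 0.1708]
eef_rot: [180.0, -0.0, -82.9]
contact_force: [-0.1, -0.1, -0.4]
gripper_width: 0.0231
gripper_force: 60.0
[0.51666956 0.05507018 0.17078438]
top 0
scene 12
-30 9 [[-27.7, 1.8, 9.2], [-23.8, 4.8, 10.9], [-20.9, 8.5, 12.6]]
-0.03387659162626199
```

```bash
python3 -c "
import cv2,numpy as np
a=cv2.imread('pics/top1.png')[100:400,60:460];b=cv2.imread('pics/scene1.png')[60:360,200:600]
cv2.imwrite('pics/j1.png',np.vstack([a,b]))"
```

```text
(no output)
```

View pics/j1.png

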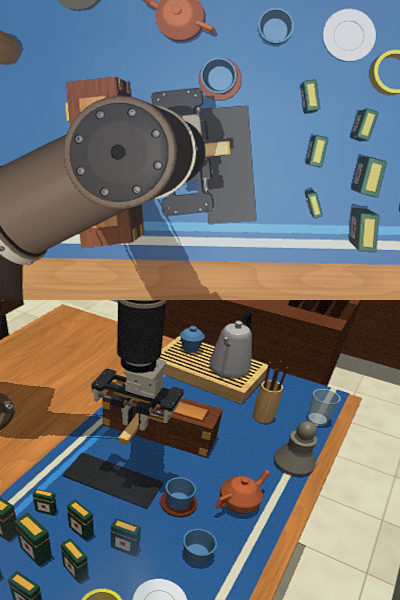

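```bash
python3 - <<'E'
from h import *
from plant import r,vision
s=r.get_state(); T=toolT(s)
for n in("top","scene"):
    c=vision.capture(n); W=world(c); hsv=cv2.cvtColor(c["frame"],cv2.COLOR_BGR2HSV)
    L=(W-T[:3,3])@T[:3,:3]
    m=(L[...,0]>.0)&(L[...,0]<.1)&(abs(L[...,1])<.03)&(abs(L[...,2]-.015)<.02)&(hsv[...,0]<35)&(hsv[...,1]>60)
    P=L[m]*1e3
    for a in range(0,90,10):
        k=(P[:,0]>=a)&(P[:,0]<a+10)
        if k.sum()>3: print(n,a,k.sum(),np.round(np.percentile(P[k],[5,50,95],axis=0),1).tolist())
    print(P[:,0].max())
E
```

```text
top 20 27 [[26.8, -10.1, 7.4], [28.3, 0.7, 9.5], [29.9, 11.1, 14.4]]
top 30 75 [[30.5, -10.8, 7.6], [34.9, -0.3, 9.5], [39.3, 10.0, 12.4]]
top 40 76 [[40.6, -10.3, 7.3], [45.1, 0.3, 9.2], [49.6, 10.9, 11.6]]
top 50 75 [[50.7, -10.4, 7.3], [55.0, 0.1, 9.9], [59.4, 10.4, 13.1]]
top 60 76 [[60.4, -10.4, 7.2], [65.2, 0.8, 9.9], [69.2, 10.4, 12.9]]
70.0814524440783
scene 0 35 [[0.7, -13.5, 6.8], [6.9, -1.2, 10.9], [9.3, 10.9, 18.6]]
scene 10 36 [[10.8, -14.3, 8.9], [14.5, -3.8, 11.2], [19.5, 11.9, 18.6]]
scene 20 32 [[20.7, -14.0, 9.0], [24.4, -4.6, 11.2], [29.5, 6.7, 19.9]]
scene 30 32 [[31.0, -13.5, 9.6], [34.5, -4.6, 11.1], [39.3, 7.0, 16.2]]
scene 40 33 [[40.9, -13.3, 8.6], [45.4, -6.7, 11.1], [49.6, 6.3, 15.3]]
scene 50 26 [[51.0, -12.6, 9.4], [53.4, -3.8, 11.4], [58.6, 6.4, 17.0]]
scene 60 65 [[60.4, -12.9, 9.4], [67.5, -2.3, 12.5], [69.6, 8.1, 22.9]]
scene 70 9 [[70.2, -11.7, 11.7], [70.6, -7.9, 18.0], [71.5, 5.1, 22.3]]
71.4775642548793
```

```bash
python3 -m pendant '[[[0,0,0.5,0,0,0,-1],[0,0,1,0,0,0,-1],[0,0,1,0,0,0,-1],[0,0,0.5,0,0,0,-1],[0,0,0.33,0,0,0,-1],[0,0,0,0,0,0,-1],[0,0,0,0,0,0,-1],[0,0,0,0,0,0,-1]]]'
python3 -m pendant '[[[-0.3,0,0,0,0,0,-1],[-0.3,0,0,0,0,0,-1],[-0.3,0,0,0,0,0,-1],[-0.3,0,0,0,0,0,-1],[-0.3,0,0,0,0,0,-1],[0,0,0,0,0,0,-1],[0,0,0,0,0,0,-1],[0,0,0,0,0,0,-1]]]'
```

```text
time_s: 14.75
tcp_pos: [0.5175, 0.0553, 0.1051]
eef_rot: [-179.9, 0.0, -82.9]
contact_force: [0.8, 0.0, -0.9]
gripper_width: 0.0233
gripper_force: 60.0
time_s: 15.55
tcp_pos: [0.5132, 0.0848, 0.1043]
eef_rot: [180.0, -0.0, -82.9]
contact_force: [-0.1, 0.1, -1.1]
gripper_width: 0.0234
gripper_force: 60.0
```

```bash
python3 -m pendant '[[[-0.3,0,0,0,0,0,-1],[-0.3,0,0,0,0,0,-1],[-0.3,0,0,0,0,0,-1],[-0.3,0,0,0,0,0,-1],[-0.3,0,0,0,0,0,-1],[0,0,0,0,0,0,-1],[0,0,0,0,0,0,-1],[0,0,0,0,0,0,-1]]]'
python3 -m pendant '[[[0,0,-0.1,0,0,0,-1],[0,0,-0.1,0,0,0,-1],[0,0,-0.2,0,0,0,-1],[0,0,-0.2,0,0,0,-1],[0,0,-0.3,0,0,0,-1],[0,0,-0.3,0,0,0,-1],[0,0,0,0,0,0,-1],[0,0,0,0,0,0,-1]]]'
python3 - <<'E'
from h import *
from plant import vision
c=vision.capture("scene"); cv2.imwrite("pics/s2.png",cv2.resize(c["frame"][80:250,260:460],None,fx=2.5,fy=2.5))
E
```

```text
time_s: 16.35
tcp_pos: [0.5095, 0.1146, 0.1043]
eef_rot: [180.0, -0.0, -82.9]
contact_force: [0.9, -0.5, -1.9]
gripper_width: 0.0235
gripper_force: 60.0
time_s: 17.15
tcp_pos: [0.5095, 0.1146, 0.1286]
eef_rot: [-180.0, 0.0, -82.9]
contact_force: [-0.8, 0.4, -2.3]
gripper_width: 0.0233
gripper_force: 60.0
```

View pics/s2.png

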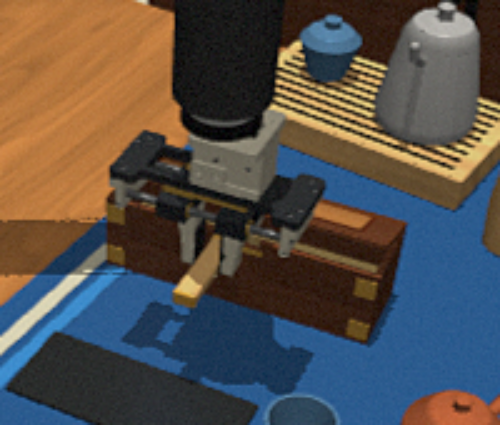

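```bash
python3 -m pendant '[[[0,0,-0.4,0,0,0,-1],[0,0,-0.4,0,0,0,-1],[0,0,-0.4,0,0,0,-1],[0,0,-0.4,0,0,0,-1],[0,0,-0.4,0,0,0,-1],[0,0,-0.4,0,0,0,-1],[0,0,-0.4,0,0,0,-1],[0,0,-0.2,0,0,0,-1]]]'
python3 -m pendant '[[[-0.3,0,0,0,0,0,-1],[-0.5,0,0,0,0,0,-1],[-0.5,0,0,0,0,0,-1],[-0.5,0,0,0,0,0,-1],[-0.5,0,0,0,0,0,-1],[-0.2,0,0,0,0,0,-1],[0,0,0,0,0,0,-1],[0,0,0,0,0,0,-1]]]'
python3 -m pendant '[[[-0.3,0,0,0,0,0,-1],[-0.3,0,0,0,0,0,-1],[-0.3,0,0,0,0,0,-1],[-0.2,0,0,0,0,0,-1],[-0.1,0,0,0,0,0,-1],[-0.1,0,0,0,0,0,-1],[0,0,0,0,0,0,-1],[0,0,0,0,0,0,-1]]]'
python3 - <<'E'
from h import *
from plant import vision
c=vision.capture("scene"); cv2.imwrite("pics/s3.png",cv2.resize(c["frame"][40:250,240:460],None,fx=2,fy=2))
E
```

```text
time_s: 18.0
tcp_pos: [0.51, 0.1149, 0.1897]
eef_rot: [-179.9, 0.0, -82.9]
contact_force: [0.6, -0.2, -0.2]
gripper_width: 0.0233
gripper_force: 60.0
time_s: 18.8
tcp_pos: [0.5036, 0.165, 0.1885]
eef_rot: [-180.0, 0.0, -82.9]
contact_force: [1.6, 1.0, 3.3]
gripper_width: 0.0234
gripper_force: 60.0
time_s: 19.6
tcp_pos: [0.5, 0.1903, 0.1883]
eef_rot: [180.0, 0.0, -82.9]
contact_force: [0.3, 0.5, 2.9]
gripper_width: 0.0232
gripper_force: 60.0
```

View pics/s3.png

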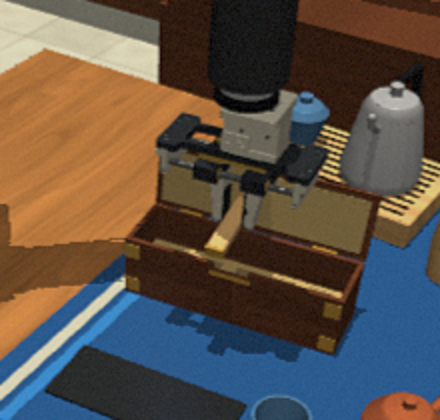

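```bash
cat > lid.py <<'E'
from h import *
C=np.array([.495,.2355,0]); A=R.from_euler("z",97,degrees=True).as_matrix()
def lid(cap):
    L=(world(cap)-C)@A
    for i in(-1,1):
        m=(i*L[...,1]>.105)&(i*L[...,1]<.145)&(L[...,2]>.12)&(L[...,2]<.2)&(L[...,0]>-.06)&(L[...,0]<.12)
        P=L[m]
        if len(P)>20:
            x,z=P[:,0],P[:,2]; k=np.polyfit(z,x,1); print("lid side",i,len(P),"angle",round(1.571+np.arctan(k[0]),3),"x at rim",round(np.polyval(k,.092),4), "ztop",round(z.max(),3))
E
python3 - <<'E'
from lid import *
from plant import vision
for n in("scene","top"): lid(vision.capture(n))
E
```

```text
lid side -1 376 angle 1.718 x at rim 0.0494 ztop 0.187
lid side 1 172 angle 1.719 x at rim 0.0489 ztop 0.181
lid side -1 557 angle 1.744 x at rim 0.0469 ztop 0.19
lid side 1 581 angle 1.742 x at rim 0.0466 ztop 0.19
```

```bash
python3 -m pendant '[[[-0.1,0,0,0,0,0,-1],[-0.1,0,0,0,0,0,-1],[-0.1,0,0,0,0,0,-1],[0,0,0,0,0,0,-1],[0.3,0,0,0,0,0,-1],[1,0,0,0,0,0,-1],[1,0,0,0,0,0,-1],[1,0,0,0,0,0,-1]]]'
python3 -m pendant '[[[1,0,0,0,0,0,-1],[1,0,0,0,0,0,-1],[1,0,0,0,0,0,-1],[0.8,0,0,0,0,0,-1],[0,0,0,0,0,1,-1],[0,0,0,0,0,1,-1],[0,0,0,0,0,1,-1],[0,0,0,0,0,1,-1]]]'
for i in 1 2; do python3 -m pendant '[[[0,0,0,0,0,1,-1],[0,0,0,0,0,1,-1],[0,0,0,0,0,1,-1],[0,0,0,0,0,1,-1],[0,0,0,0,0,1,-1],[0,0,0,0,0,1,-1],[0,0,0,0,0,1,-1],[0,0,0,0,0,1,-1]]]'|tail -2; done
python3 -m pendant '[[[0,0,0,0,0,1,-1],[0,0,0,0,0,1,-1],[0,0,0,0,0,0,-1],[0,0,0,0,0,0,-1],[0,0,0,0,0,0,-1],[0,0,0,0,0,0,-1],[0,0,0,0,0,0,-1],[0,0,0,0,0,0,-1]]]'
python3 - <<'E'
from lid import *
from plant import vision,r
s=r.get_state(); print(go(s,[.4813,-.0127,.0319],-171.1))
c=vision.capture("scene"); lid(c)
L=(world(c)-s["tcp_pos"])@toolT(s)[:3,:3]; hsv=cv2.cvtColor(c["frame"],cv2.COLOR_BGR2HSV)
for nm,m in(("handle",(abs(L[...,0])<.13)&(abs(L[...,1])<.03)&(abs(L[...,2]-.015)<.02)&(hsv[...,0]<35)&(hsv[...,1]>60)),("blade",(L[...,0]<-.045)&(L[...,0]>-.14)&(abs(L[...,1])<.02)&(abs(L[...,2]-.015)<.025))):
    if m.sum(): print(nm,m.sum(),np.round(np.percentile(L[m]*1e3,[2,50,98],axis=0),1).tolist())
E
```

```text
time_s: 20.55
tcp_pos: [0.5067, 0.1292, 0.1876]
eef_rot: [179.9, -0.0, -82.9]
contact_force: [-0.5, 0.7, -0.7]
gripper_width: 0.0232
gripper_force: 60.0
time_s: 21.35
tcp_pos: [0.516, 0.0544, 0.1876]
eef_rot: [179.9, -0.1, -99.1]
contact_force: [0.4, -0.5, -0.7]
gripper_width: 0.0235
gripper_force: 60.0
gripper_width: 0.0235
gripper_force: 60.0
gripper_width: 0.0231
gripper_force: 60.0
time_s: 23.75
tcp_pos: [0.5169, 0.0551, 0.1884]
eef_rot: [-180.0, -0.0, -170.9]
contact_force: [0.0, 0.1, -1.1]
gripper_width: 0.0237
gripper_force: 60.0
(array([ 2.3 , -3.07,  7.82]), array([-0.  , -0.  ,  0.06]))
lid side -1 375 angle 1.784 x at rim 0.0495 ztop 0.186
handle 187 [[-38.5, -14.6, 5.0], [-19.3, -11.0, 15.5], [62.1, 10.2, 30.8]]
blade 150 [[-117.6, -9.3, 0.1], [-82.0, -2.7, 6.2], [-46.5, 6.3, 12.4]]
```

```bash
cat > kn.py <<'E'
from h import *
from plant import vision,r
s=r.get_state(); T=toolT(s)
for n in("scene","top"):
    c=vision.capture(n); W=world(c); L=(W-T[:3,3])@T[:3,:3]; hsv=cv2.cvtColor(c["frame"],cv2.COLOR_BGR2HSV)
    for nm,lo,hi in(("blade",-.135,-.05),("handle",.02,.09)):
        m=(L[...,0]>lo)&(L[...,0]<hi)&(abs(L[...,1])<.012)&(abs(L[...,2]-.015)<.03)&(W[...,2]>.035)
        m&=(hsv[...,0]<35)&(hsv[...,1]>60) if nm=="handle" else (hsv[...,2]>90)
        P=L[m]*1e3
        if len(P)>15:
            k=np.polyfit(P[:,0],P[:,2],1); print(n,nm,len(P),"slope deg",np.round(np.degrees(np.arctan(k[0])),1),"z at",lo,np.round(np.polyval(k,lo*1e3),1),"z at",hi,np.round(np.polyval(k,hi*1e3),1),"x",P[:,0].min().round(),P[:,0].max().round(),"y",np.round(np.median(P[:,1]),1))
E
python3 kn.py
```

```text
scene blade 115 slope deg 7.3 z at -0.135 -0.9 z at -0.05 10.0 x -121.0 -50.0 y -1.1
scene handle 40 slope deg 5.7 z at 0.02 24.5 z at 0.09 31.5 x 21.0 65.0 y -10.8
top blade 315 slope deg 7.4 z at -0.135 -2.3 z at -0.05 8.8 x -118.0 -52.0 y -1.9
top handle 160 slope deg 7.1 z at 0.02 12.7 z at 0.09 21.4 x 45.0 68.0 y -1.7
```

```bash
python3 -m pendant '[[[0,0,0,0,0,1,-1],[0,0,0,0,0,0.15,-1],[0,0,0,0,0.9,0,-1],[0,0,0,0,0.92,0,-1],[0,0,0,0,0,0,-1],[0,0,0,0,0,0,-1],[0,0,0,0,0,0,-1],[0,0,0,0,0,0,-1]]]'
python3 - <<'E'
from h import *
from plant import r
s=r.get_state();T=toolT(s)
print(np.round(T[:3,:3].T@(np.array([.466,-.005,.0325])-T[:3,3])/.02,2), np.round(T[:3,:3].T@[0,0,-1],3))
E
python3 kn.py
```

```text
time_s: 24.7
tcp_pos: [0.5166, 0.055, 0.1886]
eef_rot: [180.0, -7.2, -175.5]
contact_force: [0.0, -0.4, -1.1]
gripper_width: 0.0234
gripper_force: 60.0
[ 1.75 -2.79  8.09] [-0.126 -0.     0.992]
scene blade 116 slope deg 8.0 z at -0.135 -1.5 z at -0.05 10.4 x -118.0 -50.0 y -1.2
top blade 70 slope deg 8.6 z at -0.135 -2.9 z at -0.05 9.9 x -118.0 -86.0 y -4.6
top handle 317 slope deg 7.8 z at 0.02 12.0 z at 0.09 21.6 x 25.0 68.0 y -0.3
```

```bash
python3 -m pendant '[[[0.68,-0.7,0.09,0,0,0,-1],[0.68,-0.7,0.09,0,0,0,-1],[0.68,-0.7,0.09,0,0,0,-1],[0.68,-0.7,0.09,0,0,0,-1],[-0.12,0,0.97,0,0,0,-1],[-0.12,0,0.97,0,0,0,-1],[-0.12,0,0.97,0,0,0,-1],[0,0,0,0,0,0,-1]]]'
python3 -m pendant '[[[-0.12,0,0.97,0,0,0,-1],[-0.12,0,0.97,0,0,0,-1],[-0.12,0,0.97,0,0,0,-1],[-0.12,0,0.97,0,0,0,-1],[-0.06,0,0.5,0,0,0,-1],[-0.05,0,0.3,0,0,0,-1],[0,0,0,0,0,0,-1],[0,0,0,0,0,0,-1]]]'
```

```text
time_s: 25.6
tcp_pos: [0.4642, -0.0062, 0.1277]
eef_rot: [-180.0, -7.5, -175.5]
contact_force: [-0.7, 0.1, -1.0]
gripper_width: 0.0237
gripper_force: 60.0
time_s: 26.4
tcp_pos: [0.4668, -0.005, 0.0359]
eef_rot: [180.0, -7.2, -175.5]
contact_force: [0.7, -0.2, -1.1]
gripper_width: 0.0228
gripper_force: 60.0
```

Lower 3.5 mm more, then open moderately and rise.

```bash
python3 -m pendant '[[[-0.01,0,0.08,0,0,0,-1],[-0.01,0,0.08,0,0,0,-1],[0,0,0.04,0,0,0,-1],[0,0,0,0,0,0,-1],[0,0,0,0,0,0,0],[0,0,0,0,0,0,0],[0,0,0,0,0,0,0],[0,0,0,0,0,0,0]]]' 
python3 -m pendant '[[[0.06,0,-0.5,0,0,0,0],[0.12,0,-0.97,0,0,0,0],[0.12,0,-0.97,0,0,0,0],[0.12,0,-0.97,0,0,0,0],[0.12,0,-0.97,0,0,0,0],[0.12,0,-0.97,0,0,0,0],[0,0,0,0,-0.9,0,0],[0,0,0,0,-0.9,0,0]]]'
python3 - <<'E'
from lid import *
from plant import r,vision
s=r.get_state(); print(s["eef_rot"],s["tcp_pos"])
n="scene"; c=vision.capture(n); W=world(c); z=W[...,2]; hsv=cv2.cvtColor(c["frame"],cv2.COLOR_BGR2HSV)
near=(abs(W[...,0]-.49)<.14)&(abs(W[...,1])<.08)
for m in (near&(hsv[...,0]<35)&(hsv[...,1]>60)&(z>.012)&(z<.04),near&(hsv[...,1]<60)&(hsv[...,2]>120)&(z<.03)):
    for st,P in clusters(W,m,25): print(st,rect(P),np.round(np.percentile(P[:,2],[5,50,95]),4))
lid(c)
for st,P in clusters(W,(z>.035)&(z<.14)&(W[...,0]>.25)&(W[...,0]<.7)&(W[...,1]>-.42)&(W[...,1]<-.1),60):
    top=np.percentile(P[:,2],95); Q=P[P[:,2]>top-.006]; print(round(top,3),rect(Q))
print(go(s,[.5225,-.1805,.16],-192.5))
E
```

```text
time_s: 27.2
tcp_pos: [0.4662, -0.0051, 0.0311]
eef_rot: [-180.0, -7.3, -175.5]
contact_force: [0.3, -0.6, -0.4]
gripper_width: 0.0432
gripper_force: 0.0
time_s: 28.0
tcp_pos: [0.4676, -0.0048, 0.1403]
eef_rot: [180.0, 0.2, -175.5]
contact_force: [-1.0, 0.7, -0.4]
gripper_width: 0.0441
gripper_force: 0.0
[ 1.79959145e+02  1.68041121e-01 -1.75503908e+02] [ 0.4676023  -0.00478697  0.14027564]
[278 220  40  21 336] (451, -8, 106, 27, 3.9) [0.0136 0.0198 0.0223]
[332 243  13   7  52] (567, 3, 30, 17, 1.5) [0.0114 0.014  0.0161]
lid side -1 381 angle 1.785 x at rim 0.0494 ztop 0.186
lid side 1 264 angle 1.788 x at rim 0.049 ztop 0.186
0.063 (419, -176, 48, 21, 17.7)
0.092 (425, -277, 181, 44, -5.9)
0.077 (525, -180, 61, 27, -12.4)
0.077 (632, -165, 59, 28, 8.8)
0.076 (318, -411, 51, 26, -43.2)
0.077 (577, -274, 61, 26, -19.4)
0.077 (430, -375, 62, 26, -14.5)
0.077 (544, -386, 60, 26, -0.9)
0.046 (672, -336, 88, 56, 90.0)
(array([-2.05, -8.97, -0.99]), array([0.02, 0.04, 4.25]))
```

```bash
cat > plan.py <<'E'
import sys
from h import *
from plant import r
x,y,z,yaw=map(float,sys.argv[1:]); s=r.get_state()
_,w=go(s,[x,y,z],yaw)
a,_=go(s,[x,y,z],yaw)
G=R.from_euler("xyz",[180,0,yaw],degrees=True).as_matrix()
d=np.array([x,y,z])-s["tcp_pos"]
print("tcp",np.round(s["tcp_pos"],4),np.round(s["eef_rot"],1),"\nshift-first",a,"turn",w,"shift-after-turn",np.round(G.T@d/.02,2))
E
python3 plan.py .523 -.180 .14 -192.5
```

```text
tcp [ 0.4655 -0.0054  0.1399] [ 179.9    0.3 -175.5] 
shift-first [-2.19 -8.93 -0.01] turn [0.03 0.07 4.24] shift-after-turn [-4.7  -7.9  -0.01]
```

```bash
python3 -m pendant '[[[-0.22,-0.9,0,0,0.07,0,0],[-0.22,-0.9,0,0,0,0,0],[-0.22,-0.9,0,0,0,0,0],[-0.22,-0.9,0,0,0,0,0],[-0.22,-0.9,0,0,0,0,0],[-0.22,-0.9,0,0,0,0,0],[-0.22,-0.9,0,0,0,0,0],[-0.22,-0.9,0,0,0,0,0]]]'|tail -1
python3 -m pendant '[[[-0.22,-0.9,0,0,0,0,0],[-0.21,-0.83,0,0,0,0,0],[0,0,0,0,0,1,0],[0,0,0,0,0,1,0],[0,0,0,0,0,1,0],[0,0,0,0,0,1,0],[0,0,0,0,0,0.24,0],[0,0,0,0,0,0,0]]]'
python3 plan.py .523 -.180 .059 -192.5
python3 - <<'E'
from lid import *
from plant import vision,r
s=r.get_state()
c=vision.capture("top"); L=(world(c)-C)@A; hsv=cv2.cvtColor(c["frame"],cv2.COLOR_BGR2HSV)
cv2.imwrite("pics/t3.png",c["frame"])
m=(abs(L[...,0])<.045)&(abs(L[...,1])<.16)&(L[...,2]>.0)&(L[...,2]<.06)
print(np.histogram(L[m][:,2],bins=12,range=(0,.06)))
ins=m&(abs(L[...,2]-.038)<.006)
low=m&(L[...,2]<.02)
for st,P in clusters(L,low,20): print("slot",st,np.round(P.min(0)*1e3,1),np.round(P.max(0)*1e3,1))
p=L[ins]; print("insert x",np.round(np.percentile(p[:,0],[.5,99.5]),4),"y",np.round(np.percentile(p[:,1],[.2,99.8]),4))
# wrist view of tin
c=vision.capture("wrist"); W=world(c,toolT(s)@c["hand_eye"]); z=W[...,2]
for st,P in clusters(W,(z>.055)&(z<.1),150):
    top=np.percentile(P[:,2],90); Q=P[P[:,2]>top-.006]; print(st[:4],round(top,3),rect(Q))
E
```

```text
gripper_force: 0.0
time_s: 29.65
tcp_pos: [0.5243, -0.1796, 0.139]
eef_rot: [-179.9, -0.4, 167.6]
contact_force: [0.4, -0.4, -0.5]
gripper_width: 0.0444
gripper_force: 0.0
tcp [ 0.5243 -0.1796  0.139 ] [-179.9   -0.4  167.6] 
shift-first [ 0.04 -0.02  4.  ] turn [-0.03 -0.09  0.03] shift-after-turn [ 0.06 -0.03  4.  ]
(array([  61, 1013,  225,   75,   87,   89,  193, 2092,  413,  163,  177,
        167]), array([0.   , 0.005, 0.01 , 0.015, 0.02 , 0.025, 0.03 , 0.035, 0.04 ,
       0.045, 0.05 , 0.055, 0.06 ]))
slot [150 200  27  17 339] [ -17.9 -122.4    2.5] [ 34.8 -94.6  19.3]
slot [153 228  17  16 229] [  2.2 -68.1   2.8] [ 34.4 -38.8  19.9]
slot [155 254  15  16 201] [  9.  -13.8   3.3] [34.5 16.1 20. ]
slot [158 281  22  16 255] [-6.2 41.2  3.9] [34.2 70.4 19.3]
slot [160 306  26  17 349] [-15.8  96.6   2.5] [ 34.2 124.5  19.5]
insert x [-0.024   0.0424] y [-0.1489  0.1512]
[  0   0 136 101] 0.094 (386, -274, 40, 37, -4.7)
[243  24  70  98] 0.064 (416, -175, 50, 19, 16.5)
[ 61 153 108 117] 0.094 (469, -280, 61, 37, -13.8)
[289 204  46  93] 0.078 (518, -178, 54, 26, -11.8)
[ 28 331  29  40] 0.066 (548, -372, 31, 3, -2.1)
[336 350  37  12] 0.066 (600, -165, 19, 2, -82.4)
```

```bash
python3 -m pendant '[[[0,0,1,0,-0.06,0,0],[0,0,1,0,0,0,0],[0,0,1,0,0,0,0],[0,0,0.7,0,0,0,0],[0,0,0.3,0,0,0,0],[0,0,0,0,0,0,0],[0,0,0,0,0,0,-1],[0,0,0,0,0,0,-1]]]' 40 
python3 -m pendant '[[[0,0,0,0,0,0,-1],[0,0,0,0,0,0,-1],[0,0,0,0,0,0,-1],[0,0,0,0,0,0,-1],[0,0,-0.5,0,0,0,-1],[0,0,-1,0,0,0,-1],[0,0,-1,0,0,0,-1],[0,0,-1,0,0,0,-1]]]'
python3 -m pendant '[[[0,0,-1,0,0,0,-1],[0,0,-1,0,0,0,-1],[0,0,-1,0,0,0,-1],[0,0,-0.5,0,0,0,-1],[0,0,0,0,0,0,-1],[0,0,0,0,0,0,-1],[0,0,0,0,0,0,-1],[0,0,0,0,0,0,-1]]]'
python3 plan.py .495 .2355 .2 -83
```

```text
time_s: 30.55
tcp_pos: [0.5247, -0.1797, 0.0596]
eef_rot: [-179.9, -0.0, 167.6]
contact_force: [-0.2, 0.2, 1.1]
gripper_width: 0.0328
gripper_force: 0.0
time_s: 31.35
tcp_pos: [0.5238, -0.1796, 0.1296]
eef_rot: [-179.9, -0.1, 167.5]
contact_force: [0.4, -1.3, -1.1]
gripper_width: 0.0257
gripper_force: 40.0
time_s: 32.15
tcp_pos: [0.5239, -0.1794, 0.1976]
eef_rot: [-179.9, -0.2, 167.5]
contact_force: [0.1, -0.3, -1.6]
gripper_width: 0.0258
gripper_force: 40.0
tcp [ 0.5239 -0.1794  0.1976] [-179.9   -0.2  167.5] 
shift-first [ 5.88 19.95 -0.14] turn [  0.03  -0.06 -27.36] shift-after-turn [-20.77  -1.1   -0.12]
```

```bash
for i in 1 2 3; do python3 -m pendant '[[[0,0,0,0,0,-1,-1],[0,0,0,0,0,-1,-1],[0,0,0,0,0,-1,-1],[0,0,0,0,0,-1,-1],[0,0,0,0,0,-1,-1],[0,0,0,0,0,-1,-1],[0,0,0,0,0,-1,-1],[0,0,0,0,0,-1,-1]]]'|tail -1; done
python3 -m pendant '[[[0,0,0,0,0,-1,-1],[0,0,0,0,0,-1,-1],[0,0,0,0,0,-1,-1],[0,0,0,0,-0.06,-0.36,-1],[-1,-0.05,0,0,0,0,-1],[-1,-0.05,0,0,0,0,-1],[-1,-0.05,0,0,0,0,-1],[-1,-0.05,0,0,0,0,-1]]]'|tail -2
python3 -m pendant '[[[-1,-0.05,0,0,0,0,-1],[-1,-0.05,0,0,0,0,-1],[-1,-0.05,0,0,0,0,-1],[-1,-0.05,0,0,0,0,-1],[-1,-0.05,0,0,0,0,-1],[-1,-0.05,0,0,0,0,-1],[-1,-0.05,0,0,0,0,-1],[-1,-0.05,0,0,0,0,-1]]]'|tail -2
python3 -m pendant '[[[-1,-0.05,0,0,0,0,-1],[-1,-0.05,0,0,0,0,-1],[-1,-0.05,0,0,0,0,-1],[-1,-0.05,0,0,0,0,-1],[-1,-0.05,0,0,0,0,-1],[-1,-0.05,0,0,0,0,-1],[-1,-0.05,0,0,0,0,-1],[-0.7,-0.05,0,0,0,0,-1]]]'
python3 plan.py .495 .2355 .12 -83
cat > tin.py <<'E'
# size of the held tin in tool axes, from the fixed cameras
from h import *
from plant import vision,r
s=r.get_state(); T=toolT(s)
for n in("top","scene"):
    c=vision.capture(n); L=((world(c)-T[:3,3])@T[:3,:3])*1e3; hsv=cv2.cvtColor(c["frame"],cv2.COLOR_BGR2HSV)
    m=(abs(L[...,0])<45)&(abs(L[...,1])<20)&(L[...,2]>-25)&(L[...,2]<70)
    P=L[m]
    if len(P)>30: print(n,len(P),np.round(np.percentile(P,[1,50,99],axis=0),1).tolist())
E
python3 tin.py
```

```text
gripper_force: 40.0
gripper_force: 40.0
gripper_force: 40.0
gripper_width: 0.0259
gripper_force: 40.0
gripper_width: 0.0256
gripper_force: 40.0
time_s: 36.95
tcp_pos: [0.496, 0.215, 0.1992]
eef_rot: [179.8, 0.1, -83.0]
contact_force: [-0.2, -0.1, -1.5]
gripper_width: 0.026
gripper_force: 40.0
tcp [0.496  0.215  0.1992] [ 1.798e+02  1.000e-01 -8.300e+01] 
shift-first [-1.01 -0.09  3.96] turn [0.04 0.04 0.01] shift-after-turn [-1.02 -0.08  3.96]
top 406 [[5.6, -15.6, -23.2], [31.9, 0.2, -13.6], [34.7, 15.1, 54.1]]
scene 516 [[-20.2, -18.5, -23.9], [26.8, -5.7, 6.4], [34.9, 19.2, 57.4]]
```

```bash
python3 -m pendant '[[[-1,-0.08,0,0.04,0.04,0,-1],[-0.07,0,0.9,0,0,0,-1],[0,0,1,0,0,0,-1],[0,0,1,0,0,0,-1],[0,0,1,0,0,0,-1],[0,0,0.6,0,0,0,-1],[0,0,0.3,0,0,0,-1],[0,0,0,0,0,0,-1]]]'
python3 -m pendant '[[[0,0,0.2,0,0,0,-1],[0,0,0.2,0,0,0,-1],[0,0,0.2,0,0,0,-1],[0,0,0.2,0,0,0,-1],[0,0,0,0,0,0,-1],[0,0,0,0,0,0,-1],[0,0,0,0,0,0,-1],[0,0,0,0,0,0,-1]]]'
```

```text
time_s: 37.85
tcp_pos: [0.4952, 0.235, 0.1034]
eef_rot: [180.0, -0.0, -83.0]
contact_force: [-0.2, 0.2, -1.6]
gripper_width: 0.0254
gripper_force: 40.0
time_s: 38.65
tcp_pos: [0.4959, 0.2387, 0.0918]
eef_rot: [-179.7, 0.3, -82.9]
contact_force: [-17.2, 9.2, 29.1]
gripper_width: 0.0258
gripper_force: 40.0
```

```bash
python3 -m pendant '[[[0,0,-0.35,0,0,0,-1],[-0.1,0.1,0,0,0,0,-1],[0,0,0,0,0,0,-1],[0,0,0.1,0,0,0,-1],[0,0,0.1,0,0,0,-1],[0,0,0.1,0,0,0,-1],[0,0,0,0,0,0,-1],[0,0,0,0,0,0,-1]]]'
```

```text
time_s: 39.45
tcp_pos: [0.4935, 0.2386, 0.0906]
eef_rot: [-179.9, 0.1, -83.0]
contact_force: [-9.2, 4.9, 20.6]
gripper_width: 0.0258
gripper_force: 40.0
```

```bash
python3 -m pendant '[[[0,0,-0.15,0,0,0,-1],[-0.05,0.08,0,0,0,0,-1],[0,0,0,0,0,0,-1],[0,0,0.1,0,0,0,-1],[0,0,0.1,0,0,0,-1],[0,0,0,0,0,0,-1],[0,0,0,0,0,0,-1],[0,0,0,0,0,0,-1]]]'
python3 tin.py; python3 -c "
from plant import vision; import cv2
c=vision.capture('scene')['frame']; cv2.imwrite('pics/s4.png',cv2.resize(c[60:250,260:460],None,fx=3,fy=3))"
```

```text
time_s: 40.25
tcp_pos: [0.4918, 0.2392, 0.0894]
eef_rot: [-179.9, 0.1, -83.0]
contact_force: [-6.5, 4.7, 17.7]
gripper_width: 0.0257
gripper_force: 40.0
top 352 [[4.1, -19.2, -24.1], [29.6, 1.3, 0.9], [41.0, 19.4, 55.4]]
scene 295 [[-33.1, -18.9, -24.4], [23.3, -3.5, -8.1], [44.0, 19.7, 53.4]]
```

View pics/s4.png

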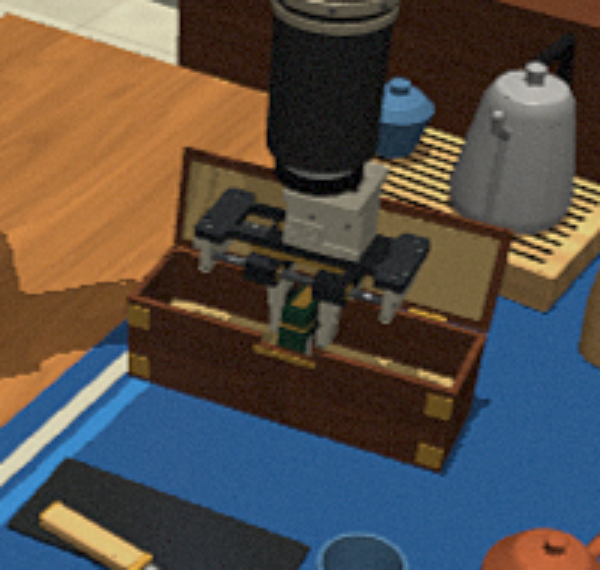

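```bash
python3 -m pendant '[[[0,0,-0.1,0,0,0,-1],[-0.08,0.08,0,0,0,0,-1],[0,0,0,0,0,0,-1],[0,0,0.1,0,0,0,-1],[0,0,0.1,0,0,0,-1],[0,0,0,0,0,0,-1],[0,0,0,0,0,0,-1],[0,0,0,0,0,0,-1]]]'
```

```text
time_s: 41.2
tcp_pos: [0.4912, 0.2413, 0.0879]
eef_rot: [-179.7, 0.2, -82.9]
contact_force: [-2.1, 4.3, 16.8]
gripper_width: 0.0259
gripper_force: 40.0
```

```bash
python3 -m pendant '[[[0,0,-0.1,0,0,0,-1],[-0.1,0.01,0,0,0,0,-1],[0,0,0,0,0,0,-1],[0,0,0.1,0,0,0,-1],[0,0,0.1,0,0,0,-1],[0,0,0.1,0,0,0,-1],[0,0,0,0,0,0,-1],[0,0,0,0,0,0,-1]]]'
```

```text
time_s: 42.0
tcp_pos: [0.491, 0.2443, 0.0844]
eef_rot: [-179.7, 0.2, -82.9]
contact_force: [-5.4, 8.7, 20.8]
gripper_width: 0.0255
gripper_force: 40.0
```

```bash
python3 -m pendant '[[[0,0,-0.5,0,0,0,-1],[0,0,-1,0,0,0,-1],[0,0,-1,0,0,0,-1],[0,0,-1,0,0,0,-1],[0,0,-1,0,0,0,-1],[0,0,-0.5,0,0,0,-1],[0,0,0,0,0,0,-1],[0,0,0,0,0,0,-1]]]'
python3 tin.py; python3 -c "
from plant import vision; import cv2
c=vision.capture('scene')['frame']; cv2.imwrite('pics/s5.png',cv2.resize(c[60:230,280:440],None,fx=3.5,fy=3.5))"
```

```text
time_s: 42.8
tcp_pos: [0.4884, 0.2408, 0.1807]
eef_rot: [179.9, -0.0, -83.0]
contact_force: [0.5, 0.5, -1.4]
gripper_width: 0.0257
gripper_force: 40.0
top 425 [[6.6, -16.4, -24.8], [32.7, 0.0, 1.6], [43.3, 15.4, 42.8]]
scene 456 [[-15.0, -18.9, -24.4], [28.7, -6.2, 5.9], [43.3, 19.0, 52.3]]
```

View pics/s5.png

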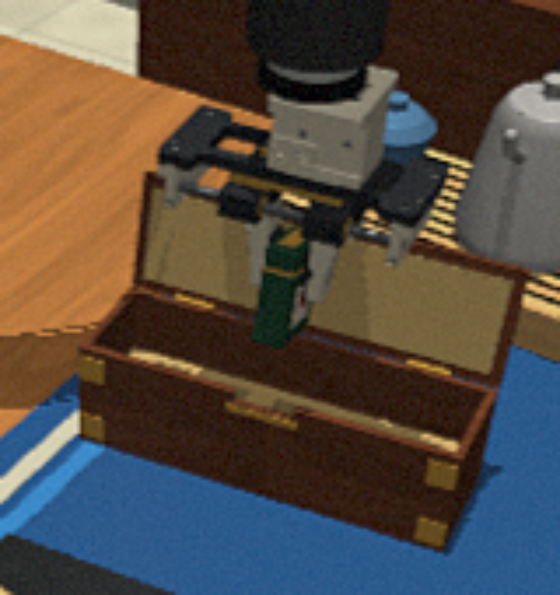

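```bash
cat > tilt.py <<'E'
# front narrow face (tool +x) of the held tin: x = a + b z in tool axes, mm
from h import *
from plant import vision,r
s=r.get_state(); T=toolT(s); print("tcp",np.round(s["tcp_pos"],4))
for n in("top","scene"):
    c=vision.capture(n); W=world(c); L=((W-T[:3,3])@T[:3,:3])*1e3
    m=(L[...,0]>20)&(L[...,0]<48)&(abs(L[...,1])<10)&(L[...,2]>-12)&(L[...,2]<52)
    P=L[m]
    if len(P)<15: continue
    for _ in range(3):
        k=np.polyfit(P[:,2],P[:,0],1); P=P[abs(P[:,0]-np.polyval(k,P[:,2]))<3]
    q=L[(abs(L[...,0]-np.polyval(k,L[...,2]))<4)&(abs(L[...,1])<20)&(L[...,2]>22)&(L[...,2]<52)]
    print(n,len(P),"tilt deg",np.round(np.degrees(np.arctan(k[0])),1),"face x at grasp",np.round(np.polyval(k,3),1),"at bottom",np.round(np.polyval(k,59),1),"y range",np.round(np.percentile(q[:,1],[3,97]),1) if len(q) else "")
E
python3 tilt.py; python3 plan.py .467 .235 .105 -83
```

```text
tcp [0.4885 0.2409 0.1806]
top 210 tilt deg 13.0 face x at grasp 33.9 at bottom 46.8 y range [-12.3  12.4]
scene 146 tilt deg 13.2 face x at grasp 32.4 at bottom 45.5 y range [-14.6   9. ]
tcp [0.4888 0.241  0.181 ] [180.  -0. -83.] 
shift-first [0.16 1.11 3.8 ] turn [ 0.01 -0.01 -0.  ] shift-after-turn [0.17 1.12 3.8 ]
```

```bash
python3 -m pendant '[[[0.17,1,0,0,0,0,-1],[0,0.12,0.8,0,0,0,-1],[0,0,1,0,0,0,-1],[0,0,0.7,0,0,0,-1],[0,0,0.4,0,0,0,-1],[0,0,0.2,0,0,0,-1],[0,0,0.2,0,0,0,-1],[0,0,0,0,0,0,-1]]]' 20
python3 -m pendant '[[[0,0,0.2,0,0,0,-1],[0,0,0.2,0,0,0,-1],[0,0,0.2,0,0,0,-1],[0,0,0.2,0,0,0,-1],[0,0,0.1,0,0,0,-1],[0,0,0,0,0,0,-1],[0,0,0,0,0,0,-1],[0,0,0,0,0,0,-1]]]'
```

```text
time_s: 43.85
tcp_pos: [0.4674, 0.2354, 0.1157]
eef_rot: [-180.0, 0.0, -83.0]
contact_force: [0.7, 2.5, -2.2]
gripper_width: 0.0259
gripper_force: 20.0
time_s: 44.65
tcp_pos: [0.4673, 0.2354, 0.0978]
eef_rot: [-180.0, 0.0, -83.0]
contact_force: [-0.7, 4.0, -2.6]
gripper_width: 0.0256
gripper_force: 20.0
```

```bash
python3 -m pendant '[[[0,0,0.05,0,0,0,-1],[0,0,0.05,0,0,0,-1],[0,0,0.05,0,0,0,-1],[0,0,0.05,0,0,0,-1],[0,0,0,0,0,0,-1],[0,0,0,0,0,0,-1],[0,0,0,0,0,0,-1],[0,0,0,0,0,0,-1]]]' 20
python3 tilt.py
```

```text
time_s: 45.45
tcp_pos: [0.4676, 0.2347, 0.0963]
eef_rot: [-179.9, -0.0, -82.9]
contact_force: [-7.1, -2.0, 23.6]
gripper_width: 0.0259
gripper_force: 20.0
tcp [0.4676 0.2347 0.0963]
top 86 tilt deg 14.1 face x at grasp 34.1 at bottom 48.1 y range [-11.2  11.2]
scene 56 tilt deg 18.0 face x at grasp 33.1 at bottom 51.3 y range [-18.9  19.1]
```

```bash
python3 -m pendant '[[[0,0,-0.4,0,0,0,-1],[0,0,-0.8,0,0,0,-1],[0,0,-0.8,0,0,0,-1],[0,0,-0.8,0,0,0,-1],[0,0,-0.8,0,0,0,-1],[0,0,-0.4,0,0,0,-1],[0,0,0,0,0,0,-1],[0,0,0,0,0,0,-1]]]' 40
python3 tilt.py;python3 -c "
from plant import vision; import cv2
c=vision.capture('scene')['frame']; cv2.imwrite('pics/s6.png',cv2.resize(c[60:230,280:440],None,fx=3.5,fy=3.5))"
```

```text
time_s: 46.35
tcp_pos: [0.4668, 0.2347, 0.1732]
eef_rot: [180.0, -0.0, -83.0]
contact_force: [-0.4, -0.1, -1.1]
gripper_width: 0.0255
gripper_force: 40.0
tcp [0.4668 0.2347 0.1732]
top 199 tilt deg 12.4 face x at grasp 33.9 at bottom 46.2 y range [-12.3  11.9]
scene 129 tilt deg 13.3 face x at grasp 32.1 at bottom 45.4 y range [-15.3   9.4]
```

View pics/s6.png

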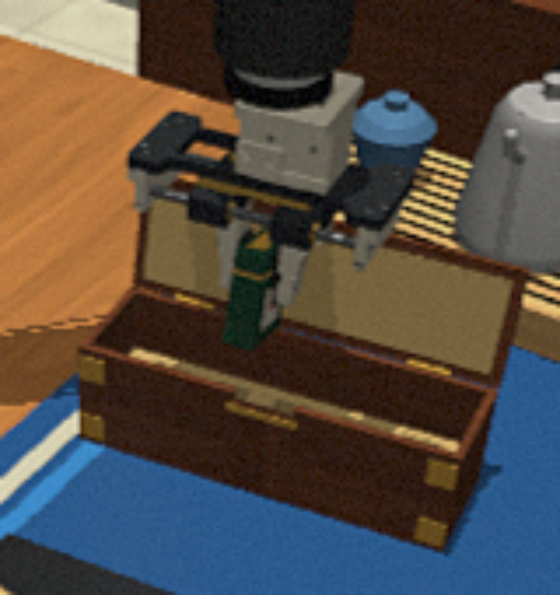

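```bash
python3 -m pendant '[[[0,0,0,0,-1,0,-1],[0,0,0,0,-1,0,-1],[0,0,0,0,-1,0,-1],[0,0,0,0,-0.2,0,-1],[0,0,0,0,0,0,-1],[0,0,0,0,0,0,-1],[0,0,0,0,0,0,-1],[0,0,0,0,0,0,-1]]]' 60
cat > face.py <<'E'
# held tin in case axes (mm): front narrow face and thickness range; want face x=-30 and y mid = slot y
from h import *
from plant import vision,r
s=r.get_state(); C=np.array([.4938,.2362,0]); A=R.from_euler("z",97,degrees=True).as_matrix(); t=(s["tcp_pos"]-C)@A*1e3
print("tcp in case",np.round(t,1),"rot",np.round(s["eef_rot"],1),"F",np.round(s["contact_force"],1))
for n in("top","scene"):
    c=vision.capture(n); L=((world(c)-C)@A)*1e3; D=L-t
    g=cv2.cvtColor(c["frame"],cv2.COLOR_BGR2HSV); gr=(g[...,0]>45)&(g[...,0]<95)&(g[...,1]>60)
    m=(D[...,0]<-18)&(D[...,0]>-55)&(abs(D[...,1])<9)&(D[...,2]<8)&(D[...,2]>-52); P=L[m]
    if len(P)<15: continue
    for _ in range(4):
        k=np.polyfit(P[:,2],P[:,0],1); P=P[abs(P[:,0]-np.polyval(k,P[:,2]))<3]
    f=np.polyval(k,L[...,2]); q=L[(abs(L[...,0]-f)<5)&(abs(D[...,1])<22)&(D[...,2]<-22)&(D[...,2]>-50)]
    gz=L[gr&(abs(D[...,1])<25)&(abs(D[...,0])<55)&(D[...,2]>-75)]
    print(n,len(P),"tilt",np.round(np.degrees(np.arctan(k[0])),1),"face x at bottom",np.round(np.polyval(k,t[2]-56),1),"y",np.round(np.percentile(q[:,1],[3,97]),1) if len(q) else "","green z min/max",np.round(np.percentile(gz[:,2],[1,99]),1) if len(gz) else "")
E
python3 face.py
```

```text
time_s: 47.3
tcp_pos: [0.467, 0.2356, 0.1737]
eef_rot: [-180.0, 12.8, -82.9]
contact_force: [-0.2, -0.6, -0.8]
gripper_width: 0.0258
gripper_force: 60.0
tcp in case [  2.6  26.6 173.7] rot [-180.    12.8  -82.9] F [-0.2 -0.6 -0.8]
top 102 tilt -0.3 face x at bottom -29.5 y [15.  38.8] green z min/max [129.8 173.9]
scene 116 tilt 0.3 face x at bottom -29.0 y [11.7 35.1] green z min/max [122.  238.9]
```

```bash
python3 -m pendant '[[[0,-0.7,0,0,0,0,-1],[0,-0.64,0,0,0,0,-1],[0.22,0,0.975,0,0,0,-1],[0.22,0,0.975,0,0,0,-1],[0.22,0,0.975,0,0,0,-1],[0.11,0,0.49,0,0,0,-1],[0,0,0,0,0,0,-1],[0,0,0,0,0,0,-1]]]'
python3 face.py
python3 -m pendant '[[[0.04,0,0.19,0,0,0,-1],[0.04,0,0.19,0,0,0,-1],[0.04,0,0.19,0,0,0,-1],[0.02,0,0.1,0,0,0,-1],[0.02,0,0.1,0,0,0,-1],[0,0,0,0,0,0,-1],[0,0,0,0,0,0,-1],[0,0,0,0,0,0,-1]]]'
```

```text
time_s: 48.2
tcp_pos: [0.4947, 0.2388, 0.1043]
eef_rot: [-179.9, 12.8, -83.0]
contact_force: [0.0, -0.0, -1.2]
gripper_width: 0.0259
gripper_force: 60.0
tcp in case [  2.5  -1.2 104.3] rot [-179.9   12.8  -83. ] F [ 0.  -0.  -1.2]
top 7 tilt -13.2 face x at bottom -34.2 y [-19.2  17.3] green z min/max [59.9 89.1]
scene 48 tilt 23.4 face x at bottom -52.1 y [-22.   19.3] green z min/max [ 72.7 178.7]
time_s: 49.1
tcp_pos: [0.494, 0.239, 0.0883]
eef_rot: [-180.0, 12.8, -83.0]
contact_force: [-0.3, 0.2, -1.2]
gripper_width: 0.026
gripper_force: 60.0
```

```bash
python3 -m pendant '[[[0.02,0,0.1,0,0,0,-1],[0.02,0,0.1,0,0,0,-1],[0.02,0,0.1,0,0,0,-1],[0.02,0,0.1,0,0,0,-1],[0,0,0,0,0,0,-1],[0,0,0,0,0,0,-1],[0,0,0,0,0,0,-1],[0,0,0,0,0,0,-1]]]'
```

```text
time_s: 49.9
tcp_pos: [0.4939, 0.2392, 0.0801]
eef_rot: [-180.0, 12.8, -83.0]
contact_force: [0.2, 0.1, -2.6]
gripper_width: 0.0256
gripper_force: 60.0
```

```bash
python3 -m pendant '[[[0.02,0,0.1,0,0,0,-1],[0.02,0,0.1,0,0,0,-1],[0.02,0,0.1,0,0,0,-1],[0.02,0,0.1,0,0,0,-1],[0.02,0,0.1,0,0,0,-1],[0,0,0,0,0,0,-1],[0,0,0,0,0,0,-1],[0,0,0,0,0,0,-1]]]'
python3 -m pendant '[[[0.02,0,0.1,0,0,0,-1],[0.02,0,0.1,0,0,0,-1],[0,0,0,0,0,0,-1],[0,0,0,0,0,0,-1],[0,0,0,0,0,0,-1],[0,0,0,0,0,0,-1],[0,0,0,0,0,0,-1],[0,0,0,0,0,0,-1]]]'
```

```text
time_s: 50.7
tcp_pos: [0.4939, 0.2394, 0.0699]
eef_rot: [-180.0, 12.8, -83.0]
contact_force: [0.5, 0.1, -2.3]
gripper_width: 0.026
gripper_force: 60.0
time_s: 51.5
tcp_pos: [0.4939, 0.2395, 0.0658]
eef_rot: [-180.0, 12.8, -83.0]
contact_force: [1.1, -0.1, -1.6]
gripper_width: 0.0261
gripper_force: 60.0
```

```bash
python3 -m pendant '[[[0.02,0,0.1,0,0,0,-1],[0,0,0,0,0,0,-1],[0,0,0,0,0,0,-1],[0,0,0,0,0,0,-0.18],[0,0,0,0,0,0,-0.18],[0,0,0,0,0,0,-0.18],[0,0,0,0,0,0,-0.18],[0,0,0,0,0,0,-0.18]]]'
python3 -m pendant '[[[-0.11,0,-0.49,0,0,0,-0.18],[-0.22,0,-0.975,0,0,0,-0.18],[-0.22,0,-0.975,0,0,0,-0.18],[-0.22,0,-0.975,0,0,0,-0.18],[-0.22,0,-0.975,0,0,0,-0.18],[-0.22,0,-0.975,0,0,0,-0.18],[-0.11,0,-0.49,0,0,0,-0.18],[0,0,0,0,0,0,-0.18]]]'
python3 -m pendant '[[[0,0,0,0,1,0,0],[0,0,0,0,1,0,0],[0,0,0,0,1,0,0],[1,0,0,0,0.2,0,0],[1,0,0,0,0,0,0],[1,0,0,0,0,0,0],[1,0,0,0,0,0,0],[1,0,0,0,0,0,0]]]'
cat > chk.py <<'E'
from lid import *
from plant import vision
C=np.array([.4938,.2362,0])
for n in("top","scene"):
    c=vision.capture(n); L=(world(c)-C)@A*1e3; g=cv2.cvtColor(c["frame"],cv2.COLOR_BGR2HSV)
    m=(abs(L[...,0])<42)&(abs(L[...,1])<152)&(L[...,2]>62)&(L[...,2]<115)
    for st,P in clusters(L,m,40):
        if np.ptp(P[:,1])<45: print(n,"tin centre",np.round((P[:,:2].min(0)+P[:,:2].max(0))/2),"size",np.round(np.ptp(P[:,:2],axis=0)),"top z",np.round(np.percentile(P[:,2],[50,95]),1))
    lid(c)
E
python3 chk.py; python3 plan.py .6305 -.165 .2 -172.7
```

```text
time_s: 52.3
tcp_pos: [0.4938, 0.2396, 0.0637]
eef_rot: [-180.0, 12.8, -83.0]
contact_force: [0.2, 0.4, 0.5]
gripper_width: 0.0359
gripper_force: 0.0
time_s: 53.1
tcp_pos: [0.4945, 0.2397, 0.1857]
eef_rot: [-179.8, 12.9, -82.9]
contact_force: [-0.8, 0.5, 1.5]
gripper_width: 0.0361
gripper_force: 0.0
time_s: 53.9
tcp_pos: [0.5054, 0.1388, 0.1823]
eef_rot: [179.9, 0.0, -83.0]
contact_force: [-0.3, -1.5, 0.5]
gripper_width: 0.0435
gripper_force: 0.0
lid side -1 621 angle 1.806 x at rim 0.047 ztop 0.189
lid side 1 633 angle 1.806 x at rim 0.0466 ztop 0.188
scene tin centre [39. 50.] size [ 5. 42.] top z [77.1 89.7]
lid side -1 373 angle 1.783 x at rim 0.0495 ztop 0.186
lid side 1 48 angle 1.805 x at rim 0.0484 ztop 0.185
tcp [0.5053 0.1378 0.1824] [179.9  -0.  -83.1] 
shift-first [15.78 -4.4  -0.88] turn [ 1.000e-02 -2.000e-02  2.239e+01] shift-after-turn [ -4.29 -15.81  -0.88]
```

```bash
for i in 1 2; do python3 -m pendant '[[[0.985,-0.275,0,0,0,0,0],[0.985,-0.275,0,0,0,0,0],[0.985,-0.275,0,0,0,0,0],[0.985,-0.275,0,0,0,0,0],[0.985,-0.275,0,0,0,0,0],[0.985,-0.275,0,0,0,0,0],[0.985,-0.275,0,0,0,0,0],[0.985,-0.275,0,0,0,0,0]]]'|tail -1; done
for i in 1 2; do python3 -m pendant '[[[0,0,0,0,0,1,0],[0,0,0,0,0,1,0],[0,0,0,0,0,1,0],[0,0,0,0,0,1,0],[0,0,0,0,0,1,0],[0,0,0,0,0,1,0],[0,0,0,0,0,1,0],[0,0,0,0,0,1,0]]]'|tail -1; done
python3 -m pendant '[[[0,0,0,0,0,1,0],[0,0,0,0,0,1,0],[0,0,0,0,0,1,0],[0,0,0,0,0,1,0],[0,0,0,0,0,1,0],[0,0,0,0,0,1,0],[0,0,0,0,0,0.4,0],[0,0,0,0,0,0,0]]]'|tail -1
python3 plan.py .630 -.165 .059 -173.1; python3 chk.py
```

```text
gripper_force: 0.0
gripper_force: 0.0
gripper_force: 0.0
gripper_force: 0.0
gripper_force: 0.0
tcp [ 0.6315 -0.1619  0.1827] [ 180.    -0.  -172.6] 
shift-first [ 0.09 -0.15  6.18] turn [ 0.01 -0.    0.13] shift-after-turn [ 0.09 -0.15  6.18]
lid side -1 620 angle 1.806 x at rim 0.0471 ztop 0.189
lid side 1 399 angle 1.843 x at rim 0.0435 ztop 0.188
lid side -1 379 angle 1.778 x at rim 0.0496 ztop 0.188
```

```bash
sed -i 's/<42)&(abs(L\[...,1\])<152/<37)\&(abs(L[...,1])<146/' chk.py
python3 -m pendant '[[[0.09,-0.15,0.5,0,0,0.13,0],[0,0,1,0,0,0,0],[0,0,1,0,0,0,0],[0,0,1,0,0,0,0],[0,0,1,0,0,0,0],[0,0,1,0,0,0,0],[0,0,0.5,0,0,0,0],[0,0,0.18,0,0,0,0]]]' 60
python3 -m pendant '[[[0,0,0,0,0,0,0],[0,0,0,0,0,0,-1],[0,0,0,0,0,0,-1],[0,0,0,0,0,0,-1],[0,0,0,0,0,0,-1],[0,0,0,0,0,0,-1],[0,0,0,0,0,0,-1],[0,0,0,0,0,0,-1]]]'
python3 -m pendant '[[[0,0,-0.5,0,0,0,-1],[0,0,-1,0,0,0,-1],[0,0,-1,0,0,0,-1],[0,0,-1,0,0,0,-1],[0,0,-1,0,0,0,-1],[0,0,-1,0,0,0,-1],[0,0,-1,0,0,0,-1],[0,0,-0.5,0,0,0,-1]]]'
python3 plan.py .601 .2494 .199 -83; python3 chk.py
```

```text
time_s: 58.9
tcp_pos: [0.6294, -0.1654, 0.0581]
eef_rot: [180.0, -0.1, -173.1]
contact_force: [-0.2, 1.0, -0.3]
gripper_width: 0.044
gripper_force: 0.0
time_s: 59.7
tcp_pos: [0.6308, -0.1652, 0.0606]
eef_rot: [-180.0, 0.1, -173.1]
contact_force: [-1.2, 1.4, 5.3]
gripper_width: 0.0258
gripper_force: 59.9
time_s: 60.5
tcp_pos: [0.6307, -0.1654, 0.202]
eef_rot: [-180.0, 0.1, -173.1]
contact_force: [0.8, 0.1, -1.9]
gripper_width: 0.0258
gripper_force: 59.9
tcp [ 0.6307 -0.1654  0.202 ] [-1.800e+02  1.000e-01 -1.731e+02] 
shift-first [-1.01 20.77  0.15] turn [ -0.03   0.03 -22.53] shift-after-turn [-20.77  -1.05   0.15]
lid side -1 620 angle 1.805 x at rim 0.047 ztop 0.189
lid side 1 340 angle 1.861 x at rim 0.0418 ztop 0.189
scene tin centre [ 0. -4.] size [60. 25.] top z [81.7 84.4]
lid side -1 373 angle 1.775 x at rim 0.0499 ztop 0.186
```

```bash
for i in 1 2; do python3 -m pendant '[[[0,0,0,0,0,-1,-1],[0,0,0,0,0,-1,-1],[0,0,0,0,0,-1,-1],[0,0,0,0,0,-1,-1],[0,0,0,0,0,-1,-1],[0,0,0,0,0,-1,-1],[0,0,0,0,0,-1,-1],[0,0,0,0,0,-1,-1]]]'|tail -1; done
python3 -m pendant '[[[0,0,0,0,0,-1,-1],[0,0,0,0,0,-1,-1],[0,0,0,0,0,-1,-1],[0,0,0,0,0,-1,-1],[0,0,0,0,0,-1,-1],[0,0,0,0,0,-1,-1],[0,0,0,0,0,-0.53,-1],[-0.77,-0.05,0,0,0,0,-1]]]'|tail -1
for i in 1 2; do python3 -m pendant '[[[-1,-0.05,0,0,0,0,-1],[-1,-0.05,0,0,0,0,-1],[-1,-0.05,0,0,0,0,-1],[-1,-0.05,0,0,0,0,-1],[-1,-0.05,0,0,0,0,-1],[-1,-0.05,0,0,0,0,-1],[-1,-0.05,0,0,0,0,-1],[-1,-0.05,0,0,0,0,-1]]]'|tail -1; done
python3 -m pendant '[[[-1,-0.05,0,0,0,0,-1],[-1,-0.05,0,0,0,0,-1],[-1,-0.05,0,0,0,0,-1],[-1,-0.05,0,0,0,0,-1],[0,0,0,0,0,0,-1],[0,0,0,0,0,0,-1],[0,0,0,0,0,0,-1],[0,0,0,0,0,0,-1]]]'
python3 plan.py .601 .2494 .104 -83; python3 face.py
```

```text
gripper_force: 59.9
gripper_force: 59.9
gripper_force: 59.9
gripper_force: 59.9
gripper_force: 59.9
time_s: 65.4
tcp_pos: [0.6006, 0.2491, 0.2]
eef_rot: [-180.0, 0.0, -83.0]
contact_force: [-0.6, 1.0, -1.3]
gripper_width: 0.0257
gripper_force: 59.9
tcp [0.6006 0.2491 0.2   ] [-180.    0.  -83.] 
shift-first [-0.01 -0.02  4.8 ] turn [-0.01  0.   -0.01] shift-after-turn [-0.01 -0.02  4.8 ]
tcp in case [  -0.2 -107.6  200. ] rot [-180.    0.  -83.] F [-0.6  1.  -1.3]
top 121 tilt 0.4 face x at bottom -32.0 y [-118.6  -94.7] green z min/max [150.7 222. ]
scene 134 tilt 0.5 face x at bottom -31.3 y [-122.4  -98.8] green z min/max [142.8 494.1]
```

```bash
python3 -m pendant '[[[-0.1,-0.04,0.5,0,0,0,-1],[0,0,1,0,0,0,-1],[0,0,1,0,0,0,-1],[0,0,1,0,0,0,-1],[0,0,0.8,0,0,0,-1],[0,0,0.4,0,0,0,-1],[0,0,0,0,0,0,-1],[0,0,0,0,0,0,-1]]]'
python3 -m pendant '[[[0,0,0.1,0,0,0,-1],[0,0,0.1,0,0,0,-1],[0,0,0.1,0,0,0,-1],[0,0,0.1,0,0,0,-1],[0,0,0.1,0,0,0,-1],[0,0,0.1,0,0,0,-1],[0,0,0,0,0,0,-1],[0,0,0,0,0,0,-1]]]'
```

```text
time_s: 66.3
tcp_pos: [0.6015, 0.2518, 0.1063]
eef_rot: [-179.9, 0.0, -83.0]
contact_force: [0.7, 0.2, -1.0]
gripper_width: 0.0256
gripper_force: 59.9
time_s: 67.1
tcp_pos: [0.6011, 0.2517, 0.0938]
eef_rot: [-180.0, 0.0, -83.0]
contact_force: [0.7, -0.4, -1.4]
gripper_width: 0.0257
gripper_force: 59.9
```

Bottom near 35 mm with no contact: entering the slot. Continue.

```bash
python3 -m pendant '[[[0,0,0.1,0,0,0,-1],[0,0,0.1,0,0,0,-1],[0,0,0.1,0,0,0,-1],[0,0,0.1,0,0,0,-1],[0,0,0.1,0,0,0,-1],[0,0,0.1,0,0,0,-1],[0,0,0,0,0,0,-1],[0,0,0,0,0,0,-1]]]'
python3 -m pendant '[[[0,0,0.1,0,0,0,-1],[0,0,0.1,0,0,0,-1],[0,0,0.1,0,0,0,-1],[0,0,0.1,0,0,0,-1],[0,0,0.1,0,0,0,-1],[0,0,0.1,0,0,0,-1],[0,0,0,0,0,0,-1],[0,0,0,0,0,0,-1]]]'
```

```text
time_s: 67.9
tcp_pos: [0.6011, 0.2517, 0.0818]
eef_rot: [-180.0, 0.0, -83.0]
contact_force: [-0.7, 0.3, -1.1]
gripper_width: 0.0256
gripper_force: 59.9
time_s: 68.7
tcp_pos: [0.6011, 0.2517, 0.0698]
eef_rot: [-180.0, 0.0, -83.0]
contact_force: [-0.0, 0.2, -2.0]
gripper_width: 0.0258
gripper_force: 59.9
```

```bash
python3 -m pendant '[[[0,0,0.09,0,0,0,-1],[0,0,0,0,0,0,-1],[0,0,0,0,0,0,-0.18],[0,0,0,0,0,0,-0.18],[0,0,0,0,0,0,-0.18],[0,0,0,0,0,0,-0.18],[0,0,-0.5,0,0,0,-0.18],[0,0,-0.5,0,0,0,-0.18]]]'
python3 -m pendant '[[[0,0,-1,0,0,0,-0.18],[0,0,-1,0,0,0,-0.18],[0,0,-1,0,0,0,-0.18],[0,0,-1,0,0,0,-0.18],[0,0,-0.8,0,0,0,-0.18],[0,0,0,0,0,0,0],[0,0,0,0,0,0,0],[0,0,0,0,0,0,0]]]'
python3 plan.py .575 -.274 .18 -199.1
```

```text
time_s: 69.5
tcp_pos: [0.6011, 0.2516, 0.0887]
eef_rot: [-180.0, -0.0, -83.0]
contact_force: [0.7, 0.2, 0.3]
gripper_width: 0.036
gripper_force: 0.0
time_s: 70.3
tcp_pos: [0.6007, 0.2514, 0.1836]
eef_rot: [180.0, 0.0, -83.0]
contact_force: [-0.1, -1.4, -0.6]
gripper_width: 0.0435
gripper_force: 0.0
tcp [0.6007 0.2514 0.1836] [180.   0. -83.] 
shift-first [25.92  4.47  0.18] turn [ 0.000e+00 -1.000e-02  2.902e+01] shift-after-turn [ -7.38 -25.25   0.18]
```

```bash
for i in 1 2 3; do python3 -m pendant '[[[1,0.17,0,0,0,0,0],[1,0.17,0,0,0,0,0],[1,0.17,0,0,0,0,0],[1,0.17,0,0,0,0,0],[1,0.17,0,0,0,0,0],[1,0.17,0,0,0,0,0],[1,0.17,0,0,0,0,0],[1,0.17,0,0,0,0,0]]]'|tail -1; done
python3 -m pendant '[[[1,0.17,0,0,0,0,0],[0.92,0.2,0,0,0,0,0],[0,0,0,0,0,1,0],[0,0,0,0,0,1,0],[0,0,0,0,0,1,0],[0,0,0,0,0,1,0],[0,0,0,0,0,1,0],[0,0,0,0,0,1,0]]]'|tail -1
for i in 1 2; do python3 -m pendant '[[[0,0,0,0,0,1,0],[0,0,0,0,0,1,0],[0,0,0,0,0,1,0],[0,0,0,0,0,1,0],[0,0,0,0,0,1,0],[0,0,0,0,0,1,0],[0,0,0,0,0,1,0],[0,0,0,0,0,1,0]]]'|tail -1; done
python3 -m pendant '[[[0,0,0,0,0,1,0],[0,0,0,0,0,1,0],[0,0,0,0,0,1,0],[0,0,0,0,0,1,0],[0,0,0,0,0,1,0],[0,0,0,0,0,1,0],[0,0,0,0,0,1,0],[0,0,0,0,0,0,0]]]'|tail -1
python3 plan.py .575 -.274 .059 -199.1; python3 chk.py
```

```text
gripper_force: 0.0
gripper_force: 0.0
gripper_force: 0.0
gripper_force: 0.0
gripper_force: 0.0
gripper_force: 0.0
gripper_force: 0.0
tcp [ 0.5753 -0.2745  0.1839] [180.    0.  160.9] 
shift-first [0.03 0.01 6.24] turn [0.01 0.   0.  ] shift-after-turn [0.02 0.02 6.24]
top tin centre [   0. -108.] size [62. 27.] top z [83.5 87. ]
top tin centre [ 1. -0.] size [61. 26.] top z [83.6 86.4]
lid side -1 613 angle 1.805 x at rim 0.047 ztop 0.189
lid side 1 641 angle 1.808 x at rim 0.0465 ztop 0.188
scene tin centre [ 2. -4.] size [69. 27.] top z [81.6 84.8]
scene tin centre [   0. -111.] size [60. 26.] top z [82.6 84.5]
lid side -1 374 angle 1.782 x at rim 0.0494 ztop 0.186
lid side 1 313 angle 1.79 x at rim 0.0489 ztop 0.186
```

```bash
python3 -m pendant '[[[0.1,0,0.5,0,0,0,0],[0,0,1,0,0,0,0],[0,0,1,0,0,0,0],[0,0,1,0,0,0,0],[0,0,1,0,0,0,0],[0,0,1,0,0,0,0],[0,0,0.5,0,0,0,0],[0,0,0.2,0,0,0,0]]]' 60
python3 -m pendant '[[[0,0,0,0,0,0,0],[0,0,0,0,0,0,-1],[0,0,0,0,0,0,-1],[0,0,0,0,0,0,-1],[0,0,0,0,0,0,-1],[0,0,0,0,0,0,-1],[0,0,0,0,0,0,-1],[0,0,0,0,0,0,-1]]]'
python3 -m pendant '[[[0,0,-0.5,0,0,0,-1],[0,0,-1,0,0,0,-1],[0,0,-1,0,0,0,-1],[0,0,-1,0,0,0,-1],[0,0,-1,0,0,0,-1],[0,0,-1,0,0,0,-1],[0,0,-1,0,0,0,-1],[0,0,-0.5,0,0,0,-1]]]'
python3 plan.py .5474 .2428 .2 -83
```

```text
time_s: 76.8
tcp_pos: [0.5731, -0.2729, 0.0583]
eef_rot: [180.0, -0.1, 161.0]
contact_force: [-0.0, -0.1, -0.6]
gripper_width: 0.0438
gripper_force: 0.0
time_s: 77.6
tcp_pos: [0.5745, -0.2731, 0.0607]
eef_rot: [180.0, 0.1, 161.0]
contact_force: [-1.7, 1.0, 6.5]
gripper_width: 0.0257
gripper_force: 60.0
time_s: 78.4
tcp_pos: [0.5744, -0.2732, 0.2021]
eef_rot: [180.0, 0.2, 161.0]
contact_force: [0.2, -0.0, -1.7]
gripper_width: 0.0255
gripper_force: 60.0
tcp [ 0.5744 -0.2732  0.2021] [180.    0.2 161. ] 
shift-first [ 9.68 23.96  0.1 ] turn [ -0.03   0.03 -29.  ] shift-after-turn [-25.77  -1.8    0.11]
```

```bash
for i in 1 2 3; do python3 -m pendant '[[[0,0,0,0,0,-1,-1],[0,0,0,0,0,-1,-1],[0,0,0,0,0,-1,-1],[0,0,0,0,0,-1,-1],[0,0,0,0,0,-1,-1],[0,0,0,0,0,-1,-1],[0,0,0,0,0,-1,-1],[0,0,0,0,0,-1,-1]]]'|tail -1; done
python3 -m pendant '[[[0,0,0,0,0,-1,-1],[0,0,0,0,0,-1,-1],[0,0,0,0,0,-1,-1],[0,0,0,0,0,-1,-1],[0,0,0,0,0,-1,-1],[0,0,0,0,0,0,-1],[-0.77,-0.05,0,0,0,0,-1],[-1,-0.07,0,0,0,0,-1]]]'|tail -1
for i in 1 2; do python3 -m pendant '[[[-1,-0.07,0,0,0,0,-1],[-1,-0.07,0,0,0,0,-1],[-1,-0.07,0,0,0,0,-1],[-1,-0.07,0,0,0,0,-1],[-1,-0.07,0,0,0,0,-1],[-1,-0.07,0,0,0,0,-1],[-1,-0.07,0,0,0,0,-1],[-1,-0.07,0,0,0,0,-1]]]'|tail -1; done
python3 -m pendant '[[[-1,-0.07,0,0,0,0,-1],[-1,-0.07,0,0,0,0,-1],[-1,-0.07,0,0,0,0,-1],[-1,-0.07,0,0,0,0,-1],[-1,-0.07,0,0,0,0,-1],[-1,-0.07,0,0,0,0,-1],[-1,-0.07,0,0,0,0,-1],[-1,-0.07,0,0,0,0,-1]]]'|tail -1
python3 -m pendant '[[[0,0,0,0,0,0,-1],[0,0,0,0,0,0,-1],[0,0,0,0,0,0,-1],[0,0,0,0,0,0,-1],[0,0,0,0,0,0,-1],[0,0,0,0,0,0,-1],[0,0,0,0,0,0,-1],[0,0,0,0,0,0,-1]]]'|tail -1
python3 plan.py .5474 .2428 .104 -83; python3 face.py
```

```text
gripper_force: 60.0
gripper_force: 60.0
gripper_force: 60.0
gripper_force: 60.0
gripper_force: 60.0
gripper_force: 60.0
gripper_force: 60.0
gripper_force: 60.0
tcp [0.547  0.2428 0.2001] [-180.    0.  -83.] 
shift-first [ 0.   -0.02  4.81] turn [-0.01  0.   -0.01] shift-after-turn [ 0.   -0.02  4.81]
tcp in case [  0.  -53.6 200.1] rot [-180.    0.  -83.] F [-0.2 -0.7 -0.9]
top 123 tilt 0.2 face x at bottom -30.1 y [-65.4 -41.6] green z min/max [150.9 278.3]
scene 124 tilt 0.9 face x at bottom -29.3 y [-68.1 -44.1] green z min/max [142.5 482.3]
```

```bash
python3 -m pendant '[[[0,-0.02,0.5,0,0,0,-1],[0,0,1,0,0,0,-1],[0,0,1,0,0,0,-1],[0,0,1,0,0,0,-1],[0,0,0.8,0,0,0,-1],[0,0,0.4,0,0,0,-1],[0,0,0,0,0,0,-1],[0,0,0,0,0,0,-1]]]'
python3 -m pendant '[[[0,0,0.1,0,0,0,-1],[0,0,0.1,0,0,0,-1],[0,0,0.1,0,0,0,-1],[0,0,0.1,0,0,0,-1],[0,0,0.1,0,0,0,-1],[0,0,0.1,0,0,0,-1],[0,0,0,0,0,0,-1],[0,0,0,0,0,0,-1]]]'
```

```text
time_s: 85.7
tcp_pos: [0.5477, 0.2431, 0.1064]
eef_rot: [-179.9, 0.0, -83.0]
contact_force: [-0.5, -0.0, -1.1]
gripper_width: 0.0259
gripper_force: 60.0
time_s: 86.5
tcp_pos: [0.5474, 0.243, 0.094]
eef_rot: [-180.0, 0.0, -83.0]
contact_force: [0.5, -0.1, -1.2]
gripper_width: 0.0256
gripper_force: 60.0
```

```bash
python3 -m pendant '[[[0,0,0.05,0,0,0,-1],[0,0,0.1,0,0,0,-1],[0,0,0.1,0,0,0,-1],[0,0,0.1,0,0,0,-1],[0,0,0,0,0,0,-1],[0,0,0,0,0,0,-1],[0,0,0,0,0,0,-1],[0,0,0,0,0,0,-1]]]'
```

```text
time_s: 87.3
tcp_pos: [0.5474, 0.243, 0.0871]
eef_rot: [-180.0, 0.0, -83.0]
contact_force: [0.4, -0.3, -1.1]
gripper_width: 0.0259
gripper_force: 60.0
```

Sliding freely; go to 0.068, release, rise.

```bash
python3 -m pendant '[[[0,0,0.15,0,0,0,-1],[0,0,0.15,0,0,0,-1],[0,0,0.15,0,0,0,-1],[0,0,0.15,0,0,0,-1],[0,0,0.15,0,0,0,-1],[0,0,0.1,0,0,0,-1],[0,0,0.1,0,0,0,-1],[0,0,0,0,0,0,-1]]]'
python3 -m pendant '[[[0,0,0,0,0,0,-1],[0,0,0,0,0,0,-0.18],[0,0,0,0,0,0,-0.18],[0,0,0,0,0,0,-0.18],[0,0,0,0,0,0,-0.18],[0,0,-0.5,0,0,0,-0.18],[0,0,-0.7,0,0,0,-0.18],[0,0,-0.8,0,0,0,-0.18]]]'
python3 -m pendant '[[[0,0,-1,0,0,0,-0.18],[0,0,-1,0,0,0,-0.18],[0,0,-1,0,0,0,-0.18],[0,0,-0.8,0,0,0,-0.18],[0,0,0,0,0,0,0],[0,0,0,0,0,0,0],[0,0,0,0,0,0,0],[0,0,0,0,0,0,0]]]'
python3 plan.py .5395 -.386 .18 -181.1; python3 chk.py
```

```text
time_s: 88.1
tcp_pos: [0.5475, 0.2429, 0.0687]
eef_rot: [-180.0, 0.0, -83.0]
contact_force: [-1.5, -0.9, 4.7]
gripper_width: 0.0257
gripper_force: 60.0
time_s: 88.9
tcp_pos: [0.5475, 0.243, 0.1093]
eef_rot: [-180.0, 0.0, -83.0]
contact_force: [0.1, 0.1, -0.5]
gripper_width: 0.0359
gripper_force: 0.0
time_s: 89.7
tcp_pos: [0.547, 0.2427, 0.1834]
eef_rot: [180.0, -0.0, -83.0]
contact_force: [-0.6, 0.1, 0.3]
gripper_width: 0.0438
gripper_force: 0.0
tcp [0.547  0.2427 0.1834] [180.  -0. -83.] 
shift-first [31.15  4.2   0.18] turn [ 0.000e+00 -1.000e-02  2.452e+01] shift-after-turn [ -0.23 -31.44   0.17]
top tin centre [  -6. -109.] size [47. 27.] top z [83.5 86.5]
top tin centre [ -4. -54.] size [54. 26.] top z [83.5 86.6]
top tin centre [-4. -0.] size [52. 26.] top z [83.8 86.7]
lid side -1 28 angle 1.959 x at rim 0.0327 ztop 0.187
lid side 1 639 angle 1.809 x at rim 0.0464 ztop 0.188
scene tin centre [ 1. -4.] size [63. 28.] top z [81.5 85.3]
scene tin centre [ -0. -57.] size [61. 27.] top z [82.3 84.7]
scene tin centre [   2. -111.] size [60. 27.] top z [82.3 85.3]
lid side -1 322 angle 1.784 x at rim 0.0493 ztop 0.185
lid side 1 314 angle 1.786 x at rim 0.0488 ztop 0.186
```

```bash
for i in 1 2 3; do python3 -m pendant '[[[1,0.135,0,0,0,0,0],[1,0.135,0,0,0,0,0],[1,0.135,0,0,0,0,0],[1,0.135,0,0,0,0,0],[1,0.135,0,0,0,0,0],[1,0.135,0,0,0,0,0],[1,0.135,0,0,0,0,0],[1,0.135,0,0,0,0,0]]]'|tail -1; done
python3 -m pendant '[[[1,0.135,0,0,0,0,0],[1,0.135,0,0,0,0,0],[1,0.135,0,0,0,0,0],[1,0.135,0,0,0,0,0],[1,0.135,0,0,0,0,0],[1,0.135,0,0,0,0,0],[1,0.135,0,0,0,0,0],[0.15,0,0,0,0,0.5,0]]]'|tail -1
for i in 1 2 3; do python3 -m pendant '[[[0,0,0,0,0,1,0],[0,0,0,0,0,1,0],[0,0,0,0,0,1,0],[0,0,0,0,0,1,0],[0,0,0,0,0,1,0],[0,0,0,0,0,1,0],[0,0,0,0,0,1,0],[0,0,0,0,0,1,0]]]'|tail -1; done
python3 plan.py .5393 -.386 .0595 -181.1
python3 - <<'E'
from h import *
from plant import vision
c=vision.capture("top"); W=world(c); z=W[...,2]
for st,P in clusters(W,(z>.055)&(z<.1)&(W[...,0]>.3)&(W[...,0]<.7)&(W[...,1]>-.42)&(W[...,1]<-.1),60):
    top=np.percentile(P[:,2],95); Q=P[P[:,2]>top-.006]; print(round(top,3),rect(Q))
E
```

```text
gripper_force: 0.0
gripper_force: 0.0
gripper_force: 0.0
gripper_force: 0.0
gripper_force: 0.0
gripper_force: 0.0
gripper_force: 0.0
tcp [ 0.5389 -0.3867  0.184 ] [180.    0.  178.8] 
shift-first [-0.02  0.03  6.22] turn [ 0.    0.01 -0.03] shift-after-turn [-0.02  0.03  6.22]
```

```bash
python3 -m pendant '[[[0,0.02,0.5,0,0,0,0],[0,0,1,0,0,0,0],[0,0,1,0,0,0,0],[0,0,1,0,0,0,0],[0,0,1,0,0,0,0],[0,0,1,0,0,0,0],[0,0,0.5,0,0,0,0],[0,0,0.2,0,0,0,0]]]' 60
python3 -m pendant '[[[0,0,0,0,0,0,0],[0,0,0,0,0,0,-1],[0,0,0,0,0,0,-1],[0,0,0,0,0,0,-1],[0,0,0,0,0,0,-1],[0,0,0,0,0,0,-1],[0,0,0,0,0,0,-1],[0,0,0,0,0,0,-1]]]'
python3 -m pendant '[[[0,0,-0.5,0,0,0,-1],[0,0,-1,0,0,0,-1],[0,0,-1,0,0,0,-1],[0,0,-1,0,0,0,-1],[0,0,-1,0,0,0,-1],[0,0,-1,0,0,0,-1],[0,0,-1,0,0,0,-1],[0,0,-0.5,0,0,0,-1]]]'
python3 plan.py .4402 .2296 .2 -83
```

```text
time_s: 96.25
tcp_pos: [0.5391, -0.3852, 0.0583]
eef_rot: [179.9, -0.1, 179.0]
contact_force: [-0.6, -0.7, 0.5]
gripper_width: 0.0438
gripper_force: 0.0
time_s: 97.05
tcp_pos: [0.5407, -0.3853, 0.0607]
eef_rot: [-180.0, 0.1, 179.0]
contact_force: [-0.9, 2.1, 6.7]
gripper_width: 0.0261
gripper_force: 59.8
time_s: 97.85
tcp_pos: [0.5406, -0.3855, 0.2021]
eef_rot: [-180.0, 0.1, 179.0]
contact_force: [-0.1, -0.3, -1.5]
gripper_width: 0.0257
gripper_force: 59.8
tcp [ 0.5406 -0.3855  0.2021] [-1.80e+02  1.00e-01  1.79e+02] 
shift-first [ 5.55 30.66  0.07] turn [-4.00e-02  2.00e-02 -2.45e+01] shift-after-turn [-31.14   1.23   0.11]
```

```bash
for i in 1 2 3; do python3 -m pendant '[[[0,0,0,0,0,-1,-1],[0,0,0,0,0,-1,-1],[0,0,0,0,0,-1,-1],[0,0,0,0,0,-1,-1],[0,0,0,0,0,-1,-1],[0,0,0,0,0,-1,-1],[0,0,0,0,0,-1,-1],[0,0,0,0,0,-1,-1]]]'|tail -1; done
python3 -m pendant '[[[0,0,0,0,0,-0.5,-1],[0,0,0,0,0,0,-1],[-1,0.04,0,0,0,0,-1],[-1,0.04,0,0,0,0,-1],[-1,0.04,0,0,0,0,-1],[-1,0.04,0,0,0,0,-1],[-1,0.04,0,0,0,0,-1],[-1,0.04,0,0,0,0,-1]]]'|tail -1
for i in 1 2 3; do python3 -m pendant '[[[-1,0.04,0,0,0,0,-1],[-1,0.04,0,0,0,0,-1],[-1,0.04,0,0,0,0,-1],[-1,0.04,0,0,0,0,-1],[-1,0.04,0,0,0,0,-1],[-1,0.04,0,0,0,0,-1],[-1,0.04,0,0,0,0,-1],[-1,0.04,0,0,0,0,-1]]]'|tail -1; done
python3 -m pendant '[[[-1,0.04,0,0,0,0,-1],[-0.14,0,0,0,0,0,-1],[0,0,0,0,0,0,-1],[0,0,0,0,0,0,-1],[0,0,0,0,0,0,-1],[0,0,0,0,0,0,-1],[0,0,0,0,0,0,-1],[0,0,0,0,0,0,-1]]]'|tail -1
python3 plan.py .4402 .2296 .104 -83; python3 face.py
```

```text
gripper_force: 59.8
gripper_force: 59.8
gripper_force: 59.8
gripper_force: 59.8
gripper_force: 59.8
gripper_force: 59.8
gripper_force: 59.8
gripper_force: 59.8
tcp [0.4397 0.2297 0.2001] [-180.    0.  -83.] 
shift-first [ 0.01 -0.02  4.8 ] turn [-0.01  0.01 -0.01] shift-after-turn [ 0.01 -0.02  4.8 ]
tcp in case [1.000e-01 5.440e+01 2.001e+02] rot [-180.    0.  -83.] F [ 0.4  0.2 -1.5]
top 123 tilt 0.5 face x at bottom -30.3 y [42.7 66.2] green z min/max [151.4 278.4]
scene 119 tilt -0.0 face x at bottom -28.9 y [39.5 62.1] green z min/max [141.9 494.1]
```

```bash
python3 -m pendant '[[[0,-0.02,0.5,0,0,0,-1],[0,0,1,0,0,0,-1],[0,0,1,0,0,0,-1],[0,0,1,0,0,0,-1],[0,0,0.8,0,0,0,-1],[0,0,0.4,0,0,0,-1],[0,0,0,0,0,0,-1],[0,0,0,0,0,0,-1]]]'
python3 -m pendant '[[[0,0,0.15,0,0,0,-1],[0,0,0.15,0,0,0,-1],[0,0,0.15,0,0,0,-1],[0,0,0.1,0,0,0,-1],[0,0,0.1,0,0,0,-1],[0,0,0.1,0,0,0,-1],[0,0,0,0,0,0,-1],[0,0,0,0,0,0,-1]]]'
```

```text
time_s: 105.15
tcp_pos: [0.4404, 0.2302, 0.1063]
eef_rot: [-180.0, 0.0, -83.0]
contact_force: [-0.5, 0.2, -0.7]
gripper_width: 0.0254
gripper_force: 59.8
time_s: 105.95
tcp_pos: [0.4401, 0.23, 0.091]
eef_rot: [-180.0, 0.0, -83.0]
contact_force: [0.1, -0.3, -0.8]
gripper_width: 0.0257
gripper_force: 59.8
```

```bash
python3 -m pendant '[[[0,0,0.15,0,0,0,-1],[0,0,0.15,0,0,0,-1],[0,0,0.15,0,0,0,-1],[0,0,0.15,0,0,0,-1],[0,0,0.1,0,0,0,-1],[0,0,0,0,0,0,-1],[0,0,0,0,0,0,-1],[0,0,0,0,0,0,-1]]]'
python3 -m pendant '[[[0,0,0.1,0,0,0,-1],[0,0,0.1,0,0,0,-1],[0,0,0.1,0,0,0,-1],[0,0,0.1,0,0,0,-1],[0,0,0.03,0,0,0,-1],[0,0,0,0,0,0,-1],[0,0,0,0,0,0,-1],[0,0,0,0,0,0,-1]]]'
python3 -m pendant '[[[0,0,0,0,0,0,-0.18],[0,0,0,0,0,0,-0.18],[0,0,0,0,0,0,-0.18],[0,0,0,0,0,0,-0.18],[0,0,0,0,0,0,-0.18],[0,0,-0.5,0,0,0,-0.18],[0,0,-0.7,0,0,0,-0.18],[0,0,-0.8,0,0,0,-0.18]]]'
python3 -m pendant '[[[0,0,-1,0,0,0,-0.18],[0,0,-1,0,0,0,-0.18],[0,0,-1,0,0,0,-0.18],[0,0,-0.8,0,0,0,-0.18],[0,0,0,0,0,0,0],[0,0,0,0,0,0,0],[0,0,0,0,0,0,0],[0,0,0,0,0,0,0]]]'
python3 plan.py .4255 -.375 .18 -192.8; python3 chk.py
```

```text
time_s: 106.75
tcp_pos: [0.4402, 0.2301, 0.0771]
eef_rot: [-180.0, 0.0, -83.0]
contact_force: [-0.8, 0.2, -1.0]
gripper_width: 0.0258
gripper_force: 59.8
time_s: 107.55
tcp_pos: [0.4402, 0.23, 0.0687]
eef_rot: [-180.0, 0.0, -83.0]
contact_force: [-1.7, -0.5, 5.2]
gripper_width: 0.026
gripper_force: 59.8
time_s: 108.35
tcp_pos: [0.44, 0.2299, 0.1092]
eef_rot: [-180.0, -0.0, -83.0]
contact_force: [0.4, 0.9, -0.3]
gripper_width: 0.036
gripper_force: 0.0
time_s: 109.15
tcp_pos: [0.4397, 0.2296, 0.1837]
eef_rot: [180.0, -0.0, -83.0]
contact_force: [0.5, 0.5, -0.4]
gripper_width: 0.0437
gripper_force: 0.0
tcp [0.4397 0.2296 0.1837] [180.  -0. -83.] 
shift-first [29.92  4.39  0.21] turn [-0.000e+00 -1.000e-02  2.745e+01] shift-after-turn [ -6.   -29.64   0.19]
top tin centre [  -0. -109.] size [60. 27.] top z [83.6 86.6]
top tin centre [ -1. -54.] size [60. 26.] top z [83.7 86.5]
top tin centre [-4. -0.] size [52. 26.] top z [83.7 86.9]
top tin centre [-3. 54.] size [55. 26.] top z [83.7 86.6]
lid side -1 614 angle 1.807 x at rim 0.0469 ztop 0.189
lid side 1 132 angle 1.824 x at rim 0.0459 ztop 0.188
scene tin centre [ 4. 51.] size [66. 27.] top z [81.8 84.1]
scene tin centre [2. 1.] size [69. 36.] top z [81.9 84.6]
scene tin centre [  2. -58.] size [62. 26.] top z [82.2 84.7]
scene tin centre [   1. -111.] size [61. 27.] top z [82.4 85.1]
lid side -1 379 angle 1.79 x at rim 0.0491 ztop 0.186
lid side 1 117 angle 1.788 x at rim 0.0489 ztop 0.167
```

```bash
for i in 1 2 3; do python3 -m pendant '[[[1,0.147,0,0,0,0,0],[1,0.147,0,0,0,0,0],[1,0.147,0,0,0,0,0],[1,0.147,0,0,0,0,0],[1,0.147,0,0,0,0,0],[1,0.147,0,0,0,0,0],[1,0.147,0,0,0,0,0],[1,0.147,0,0,0,0,0]]]'|tail -1; done
python3 -m pendant '[[[1,0.147,0,0,0,0,0],[1,0.147,0,0,0,0,0],[1,0.147,0,0,0,0,0],[1,0.147,0,0,0,0,0],[1,0.147,0,0,0,0,0],[0.92,0.13,0,0,0,0,0],[0,0,0,0,0,1,0],[0,0,0,0,0,1,0]]]'|tail -1
for i in 1 2 3; do python3 -m pendant '[[[0,0,0,0,0,1,0],[0,0,0,0,0,1,0],[0,0,0,0,0,1,0],[0,0,0,0,0,1,0],[0,0,0,0,0,1,0],[0,0,0,0,0,1,0],[0,0,0,0,0,1,0],[0,0,0,0,0,1,0]]]'|tail -1; done
python3 -m pendant '[[[0,0,0,0,0,1,0],[0,0,0,0,0,0.45,0],[0,0,0,0,0,0,0],[0,0,0,0,0,0,0],[0,0,0,0,0,0,0],[0,0,0,0,0,0,0],[0,0,0,0,0,0,0],[0,0,0,0,0,0,0]]]'|tail -1
python3 plan.py .4255 -.375 .0595 -192.8
python3 - <<'E'
from h import *
from plant import vision,r
s=r.get_state(); c=vision.capture("wrist"); W=world(c,toolT(s)@c["hand_eye"]); z=W[...,2]
for st,P in clusters(W,(z>.055)&(z<.1),150):
    top=np.percentile(P[:,2],90); Q=P[P[:,2]>top-.006]; print(st[:4],round(top,3),rect(Q))
E
```

```text
gripper_force: 0.0
gripper_force: 0.0
gripper_force: 0.0
gripper_force: 0.0
gripper_force: 0.0
gripper_force: 0.0
gripper_force: 0.0
gripper_force: 0.0
tcp [ 0.4258 -0.3747  0.1842] [180.    0.  167.2] 
shift-first [ 0.01 -0.02  6.23] turn [0.01 0.01 0.  ] shift-after-turn [ 0.01 -0.02  6.23]
[181  47  79 103] 0.078 (318, -413, 60, 26, -44.3)
[404  63  80 128] 0.094 (370, -274, 72, 36, -3.8)
[553 129  52  72] 0.064 (416, -176, 50, 20, 16.8)
[295 199  37  85] 0.078 (426, -374, 59, 26, -13.5)
[420 225  73  35] 0.093 (446, -275, 36, 17, 79.1)
```

```bash
python3 -m pendant '[[[0.03,-0.03,0.5,0,0,0.1,0],[0,0,1,0,0,0,0],[0,0,1,0,0,0,0],[0,0,1,0,0,0,0],[0,0,1,0,0,0,0],[0,0,1,0,0,0,0],[0,0,0.5,0,0,0,0],[0,0,0.2,0,0,0,0]]]' 60
python3 -m pendant '[[[0,0,0,0,0,0,0],[0,0,0,0,0,0,-1],[0,0,0,0,0,0,-1],[0,0,0,0,0,0,-1],[0,0,0,0,0,0,-1],[0,0,0,0,0,0,-1],[0,0,0,0,0,0,-1],[0,0,0,0,0,0,-1]]]'
python3 -m pendant '[[[0,0,-0.5,0,0,0,-1],[0,0,-1,0,0,0,-1],[0,0,-1,0,0,0,-1],[0,0,-1,0,0,0,-1],[0,0,-1,0,0,0,-1],[0,0,-1,0,0,0,-1],[0,0,-1,0,0,0,-1],[0,0,-0.5,0,0,0,-1]]]'
python3 plan.py .3866 .223 .2 -83
```

```text
time_s: 116.5
tcp_pos: [0.4244, -0.3748, 0.0587]
eef_rot: [180.0, -0.1, 166.8]
contact_force: [-0.7, -0.7, -0.4]
gripper_width: 0.0438
gripper_force: 0.0
time_s: 117.3
tcp_pos: [0.4255, -0.3753, 0.0609]
eef_rot: [180.0, 0.1, 166.8]
contact_force: [0.4, 1.4, 6.1]
gripper_width: 0.0257
gripper_force: 60.0
time_s: 118.1
tcp_pos: [0.4253, -0.3754, 0.2023]
eef_rot: [-180.0, 0.1, 166.8]
contact_force: [0.0, 1.0, -1.0]
gripper_width: 0.026
gripper_force: 60.0
tcp [ 0.4253 -0.3754  0.2023] [-1.800e+02  1.000e-01  1.668e+02] 
shift-first [ 8.72 28.69  0.09] turn [-3.000e-02  2.000e-02 -2.755e+01] shift-after-turn [-29.93  -1.72   0.11]
```

```bash
for i in 1 2 3; do python3 -m pendant '[[[0,0,0,0,0,-1,-1],[0,0,0,0,0,-1,-1],[0,0,0,0,0,-1,-1],[0,0,0,0,0,-1,-1],[0,0,0,0,0,-1,-1],[0,0,0,0,0,-1,-1],[0,0,0,0,0,-1,-1],[0,0,0,0,0,-1,-1]]]'|tail -1; done
python3 -m pendant '[[[0,0,0,0,0,-1,-1],[0,0,0,0,0,-1,-1],[0,0,0,0,0,-1,-1],[0,0,0,0,0,-0.55,-1],[0,0,0,0,0,0,-1],[-1,-0.2,0,0,0,0,-1],[-1,-0.2,0,0,0,0,-1],[-1,-0.2,0,0,0,0,-1]]]'|tail -1
python3 -m pendant '[[[-1,-0.2,0,0,0,0,-1],[-1,-0.2,0,0,0,0,-1],[-1,-0.2,0,0,0,0,-1],[-1,-0.2,0,0,0,0,-1],[-1,-0.2,0,0,0,0,-1],[-1,-0.2,0,0,0,0,-1],[-1,-0.2,0,0,0,0,-1],[-1,-0.2,0,0,0,0,-1]]]'|tail -1
python3 -m pendant '[[[-1,-0.2,0,0,0,0,-1],[-1,-0.2,0,0,0,0,-1],[-1,-0.2,0,0,0,0,-1],[-1,-0.2,0,0,0,0,-1],[-1,0.085,0,0,0,0,-1],[-1,0.085,0,0,0,0,-1],[-1,0.085,0,0,0,0,-1],[-1,0.085,0,0,0,0,-1]]]'|tail -1
python3 -m pendant '[[[-1,0.085,0,0,0,0,-1],[-1,0.085,0,0,0,0,-1],[-1,0.085,0,0,0,0,-1],[-1,0.085,0,0,0,0,-1],[-1,0.085,0,0,0,0,-1],[-1,0.085,0,0,0,0,-1],[-1,0.085,0,0,0,0,-1],[-1,0.085,0,0,0,0,-1]]]'|tail -1
python3 -m pendant '[[[-1,0.085,0,0,0,0,-1],[-1,0.085,0,0,0,0,-1],[-0.93,0.17,0,0,0,0,-1],[0,0,0,0,0,0,-1],[0,0,0,0,0,0,-1],[0,0,0,0,0,0,-1],[0,0,0,0,0,0,-1],[0,0,0,0,0,0,-1]]]'|tail -1
python3 plan.py .3866 .223 .104 -83; python3 face.py
```

```text
gripper_force: 60.0
gripper_force: 60.0
gripper_force: 60.0
gripper_force: 60.0
gripper_force: 60.0
gripper_force: 60.0
gripper_force: 60.0
gripper_force: 60.0
tcp [0.3848 0.2225 0.2004] [-180.     0.   -83.1] 
shift-first [-0.01 -0.09  4.82] turn [-0.01  0.01 -0.01] shift-after-turn [-0.01 -0.09  4.82]
tcp in case [ -0.3 109.9 200.4] rot [-180.     0.   -83.1] F [ 0.7 -1.  -0.7]
top 122 tilt 0.4 face x at bottom -30.2 y [ 97.2 120.5] green z min/max [150.  278.9]
scene 112 tilt 0.8 face x at bottom -29.7 y [ 94.2 117.7] green z min/max [140.6 495.2]
```

```bash
python3 -m pendant '[[[0,-0.07,0.5,0,0,0,-1],[0,0,1,0,0,0,-1],[0,0,1,0,0,0,-1],[0,0,1,0,0,0,-1],[0,0,0.8,0,0,0,-1],[0,0,0.4,0,0,0,-1],[0,0,0,0,0,0,-1],[0,0,0,0,0,0,-1]]]'
python3 -m pendant '[[[0,0,0.15,0,0,0,-1],[0,0,0.15,0,0,0,-1],[0,0,0.15,0,0,0,-1],[0,0,0.1,0,0,0,-1],[0,0,0.1,0,0,0,-1],[0,0,0.1,0,0,0,-1],[0,0,0,0,0,0,-1],[0,0,0,0,0,0,-1]]]'
```

```text
time_s: 125.4
tcp_pos: [0.3864, 0.2234, 0.1066]
eef_rot: [-180.0, 0.0, -83.0]
contact_force: [-0.2, 0.7, -0.5]
gripper_width: 0.0258
gripper_force: 60.0
time_s: 126.2
tcp_pos: [0.3861, 0.2232, 0.0914]
eef_rot: [-180.0, 0.0, -83.0]
contact_force: [0.2, -0.5, -1.4]
gripper_width: 0.026
gripper_force: 60.0
```

```bash
python3 -m pendant '[[[0,0,0.15,0,0,0,-1],[0,0,0.15,0,0,0,-1],[0,0,0.15,0,0,0,-1],[0,0,0.15,0,0,0,-1],[0,0,0.1,0,0,0,-1],[0,0,0,0,0,0,-1],[0,0,0,0,0,0,-1],[0,0,0,0,0,0,-1]]]'
python3 -m pendant '[[[0,0,0.1,0,0,0,-1],[0,0,0.1,0,0,0,-1],[0,0,0.1,0,0,0,-1],[0,0,0.1,0,0,0,-1],[0,0,0.05,0,0,0,-1],[0,0,0,0,0,0,-1],[0,0,0,0,0,0,-1],[0,0,0,0,0,0,-1]]]'
python3 -m pendant '[[[0,0,0,0,0,0,-0.18],[0,0,0,0,0,0,-0.18],[0,0,0,0,0,0,-0.18],[0,0,0,0,0,0,-0.18],[0,0,0,0,0,0,-0.18],[0,0,-0.5,0,0,0,-0.18],[0,0,-0.7,0,0,0,-0.18],[0,0,-0.8,0,0,0,-0.18]]]'
python3 -m pendant '[[[0,0,-1,0,0,0,-0.18],[0,0,-1,0,0,0,-0.18],[0,0,-1,0,0,0,-0.18],[0,0,-1,0,0,0,-0.18],[0,0,-1,0,0,0,-1],[0,0,-1,0,0,0,-1],[0,0,-1,0,0,0,-1],[0,0,-1,0,0,0,-1]]]'
python3 plan.py .4798 .3504 .272 -83; python3 chk.py
```

```text
time_s: 127.0
tcp_pos: [0.3862, 0.2233, 0.0775]
eef_rot: [-180.0, 0.0, -83.0]
contact_force: [-0.2, -0.0, -1.2]
gripper_width: 0.0258
gripper_force: 60.0
time_s: 127.8
tcp_pos: [0.3861, 0.2232, 0.0689]
eef_rot: [-180.0, 0.0, -83.0]
contact_force: [-2.6, -0.4, 8.7]
gripper_width: 0.0258
gripper_force: 60.0
time_s: 128.6
tcp_pos: [0.386, 0.223, 0.1092]
eef_rot: [-180.0, -0.0, -83.0]
contact_force: [-0.0, 0.6, -1.3]
gripper_width: 0.0359
gripper_force: 0.0
time_s: 129.4
tcp_pos: [0.3858, 0.2228, 0.2701]
eef_rot: [-179.9, 0.0, -83.0]
contact_force: [-0.8, 0.3, 0.4]
gripper_width: 0.0094
gripper_force: 0.0
tcp [0.3858 0.2228 0.2701] [-179.9    0.   -83. ] 
shift-first [-5.76 -5.44 -0.09] turn [-0.01  0.01 -0.  ] shift-after-turn [-5.76 -5.44 -0.1 ]
top tin centre [  -0. -109.] size [61. 27.] top z [83.4 86.6]
top tin centre [ -1. -54.] size [60. 26.] top z [83.5 86.4]
top tin centre [ 0. -0.] size [61. 26.] top z [83.6 86.6]
top tin centre [-0. 54.] size [61. 27.] top z [83.6 86.3]
top tin centre [ -0. 109.] size [61. 27.] top z [83.7 86.7]
lid side -1 622 angle 1.807 x at rim 0.0469 ztop 0.188
scene tin centre [  3. 108.] size [66. 33.] top z [81.7 84.7]
scene tin centre [ 0. 51.] size [61. 28.] top z [82.2 84.4]
scene tin centre [-1. -4.] size [62. 27.] top z [81.6 84.4]
scene tin centre [  3. -57.] size [66. 26.] top z [82.4 85.4]
scene tin centre [   2. -111.] size [62. 26.] top z [82.5 85. ]
lid side -1 381 angle 1.788 x at rim 0.0492 ztop 0.185
lid side 1 315 angle 1.774 x at rim 0.0498 ztop 0.188
```

```bash
python3 -m pendant '[[[-0.96,-0.91,0,0,0,0,-1],[-0.96,-0.91,0,0,0,0,-1],[-0.96,-0.91,0,0,0,0,-1],[-0.96,-0.91,0,0,0,0,-1],[-0.96,-0.91,0,0,0,0,-1],[-0.96,-0.91,0,0,0,0,-1],[0,0,0,0,0,0,-1],[0,0,0,0,0,0,-1]]]'
python3 -m pendant '[[[0,0,0.8,0,0,0,-1],[0,0,1,0,0,0,-1],[0,0,1,0,0,0,-1],[0,0,1,0,0,0,-1],[0,0,0.4,0,0,0,-1],[0,0,0,0,0,0,-1],[0,0,0,0,0,0,-1],[0,0,0,0,0,0,-1]]]'
python3 -m pendant '[[[0.4,0,0,0,0,0,-1],[0.4,0,0,0,0,0,-1],[0.4,0,0,0,0,0,-1],[0.4,0,0,0,0,0,-1],[0.4,0,0,0,0,0,-1],[0.4,0,0,0,0,0,-1],[0.2,0,0,0,0,0,-1],[0,0,0,0,0,0,-1]]]'
python3 - <<'E'
from lid import *
from plant import vision
for n in("scene","top"): lid(vision.capture(n))
E
```

```text
time_s: 130.3
tcp_pos: [0.4801, 0.3506, 0.2677]
eef_rot: [179.9, -0.1, -83.0]
contact_force: [-0.7, -0.7, 0.3]
gripper_width: 0.0002
gripper_force: 0.0
time_s: 131.1
tcp_pos: [0.4808, 0.3512, 0.1858]
eef_rot: [-179.9, 0.1, -83.0]
contact_force: [-0.5, -0.7, 0.5]
gripper_width: 0.0005
gripper_force: 0.0
time_s: 131.9
tcp_pos: [0.4868, 0.2984, 0.1845]
eef_rot: [-180.0, -0.0, -83.0]
contact_force: [-0.4, 1.1, 0.0]
gripper_width: 0.0003
gripper_force: 0.0
lid side -1 347 angle 1.527 x at rim 0.0484 ztop 0.189
lid side 1 283 angle 1.526 x at rim 0.0481 ztop 0.189
lid side -1 394 angle 1.552 x at rim 0.0462 ztop 0.192
lid side 1 413 angle 1.555 x at rim 0.0457 ztop 0.191
```

```bash
python3 -m pendant '[[[0.34,0,0.05,0,0,0,-1],[0.34,0,0.05,0,0,0,-1],[0.34,0,0.05,0,0,0,-1],[0.34,0,0.05,0,0,0,-1],[0.34,0,0.05,0,0,0,-1],[0,0,0,0,0,0,-1],[0,0,0,0,0,0,-1],[0,0,0,0,0,0,-1]]]'
python3 -m pendant '[[[0.3,0,0.23,0,0,0,-1],[0.3,0,0.23,0,0,0,-1],[0.3,0,0.23,0,0,0,-1],[0.3,0,0.23,0,0,0,-1],[0.3,0,0.23,0,0,0,-1],[0,0,0,0,0,0,-1],[0,0,0,0,0,0,-1],[0,0,0,0,0,0,-1]]]'
python3 -m pendant '[[[0.1,0,0.2,0,0,0,-1],[0.1,0,0.2,0,0,0,-1],[0.1,0,0.2,0,0,0,-1],[0.1,0,0.2,0,0,0,-1],[0.1,0,0.2,0,0,0,-1],[0.1,0,0.2,0,0,0,-1],[0.1,0,0.2,0,0,0,-1],[0,0,0,0,0,0,-1]]]'
```

```text
time_s: 132.8
tcp_pos: [0.4909, 0.2653, 0.1794]
eef_rot: [-180.0, -0.0, -83.0]
contact_force: [0.4, 0.9, -1.4]
gripper_width: 0.0008
gripper_force: 0.0
time_s: 133.6
tcp_pos: [0.4946, 0.2356, 0.1565]
eef_rot: [-180.0, 0.0, -83.0]
contact_force: [0.3, 0.0, -0.7]
gripper_width: 0.0006
gripper_force: 0.0
time_s: 134.4
tcp_pos: [0.4959, 0.2212, 0.1277]
eef_rot: [180.0, -0.0, -83.0]
contact_force: [-0.2, 0.9, -1.3]
gripper_width: 0.0005
gripper_force: 0.0
```

```bash
python3 -m pendant '[[[0.1,0,0.1,0,0,0,-1],[0.1,0,0.1,0,0,0,-1],[0.1,0,0.05,0,0,0,-1],[0,0,0.05,0,0,0,-1],[0,0,0,0,0,0,-1],[0,0,0,0,0,0,-1],[0,0,0,0,0,0,-1],[0,0,0,0,0,0,-1]]]'
python3 -m pendant '[[[0,0,0.05,0,0,0,-1],[0,0,0.03,0,0,0,-1],[0,0,0.03,0,0,0,-1],[0,0,0,0,0,0,-1],[0,0,0,0,0,0,-1],[0,0,0,0,0,0,-1],[0,0,0,0,0,0,-1],[0,0,0,0,0,0,-1]]]'
```

```text
time_s: 135.2
tcp_pos: [0.497, 0.2159, 0.1224]
eef_rot: [-180.0, 0.0, -83.0]
contact_force: [-0.4, -0.4, -0.5]
gripper_width: 0.0003
gripper_force: 0.0
time_s: 136.0
tcp_pos: [0.4971, 0.2159, 0.1217]
eef_rot: [-179.9, 0.0, -83.0]
contact_force: [-5.3, -1.7, 13.8]
gripper_width: 0.0005
gripper_force: 6.8
```

Lid bottomed (13.8 N at tip height 0.0997). Rise, back off, and check everything.

```bash
for i in 1; do python3 -m pendant '[[[0,0,-0.5,0,0,0,-1],[0,0,-1,0,0,0,-1],[0,0,-1,0,0,0,-1],[0,0,-1,0,0,0,-1],[0,0,-1,0,0,0,-1],[0,0,-1,0,0,0,-1],[0,0,-1,0,0,0,-1],[0,0,-1,0,0,0,-1]]]'|tail -1; done
for i in 1 2; do python3 -m pendant '[[[1,0.2,0,0,0,0,-1],[1,0.2,0,0,0,0,-1],[1,0.2,0,0,0,0,-1],[1,0.2,0,0,0,0,-1],[1,0.2,0,0,0,0,-1],[1,0.2,0,0,0,0,-1],[1,0.2,0,0,0,0,-1],[1,0.2,0,0,0,0,-1]]]'|head -2; done
python3 - <<'E'
from lid import *
from plant import vision
ref={n:dict(np.load(n+"0.npz")) for n in("top","scene")}
for n in("top","scene"):
    c=vision.capture(n); cv2.imwrite(f"pics/{n}9.png",c["frame"]); W=world(c); z=W[...,2]; hsv=cv2.cvtColor(c["frame"],cv2.COLOR_BGR2HSV)
    C=np.array([.4938,.2362,0])
    for cc in(ref[n],c):
        L=(world(cc)-C)@A*1e3; print(n,"lid z by x strip",[np.round(np.median(L[...,2][(L[...,0]>a)&(L[...,0]<a+15)&(abs(L[...,1])<140)&(L[...,2]>80)]),1) for a in(-45,-25,-5,15,30)])
    near=(abs(W[...,0]-.49)<.2)&(abs(W[...,1])<.1)
    for m in (near&(hsv[...,0]<35)&(hsv[...,1]>60)&(z>.012)&(z<.04),near&(hsv[...,1]<60)&(hsv[...,2]>120)&(z<.03)):
        for st,P in clusters(W,m,40): print("knife part",st,rect(P),np.round(np.percentile(P[:,2],[5,50,95]),4))
E
```

```text
gripper_force: 0.0
time_s: 137.6
tcp_pos: [0.4836, 0.051, 0.2693]
time_s: 138.4
tcp_pos: [0.4709, -0.1113, 0.2693]
top lid z by x strip [np.float64(99.7), np.float64(100.4), np.float64(100.5), np.float64(100.4), np.float64(99.5)]
top lid z by x strip [np.float64(99.6), np.float64(100.7), np.float64(100.5), np.float64(100.4), np.float64(99.6)]
knife part [305 256  12  11 109] (499, -49, 23, 20, -88.8) [0.0183 0.0219 0.025 ]
knife part [308 216  11  41 285] (551, -53, 84, 16, -4.4) [0.0038 0.0151 0.0185]
scene lid z by x strip [np.float64(98.3), np.float64(99.0), np.float64(99.1), np.float64(98.8), np.float64(98.3)]
scene lid z by x strip [np.float64(98.0), np.float64(99.2), np.float64(99.1), np.float64(99.1), np.float64(98.2)]
knife part [274 227  37  26 345] (457, -45, 108, 27, -6.3) [0.0138 0.02   0.0227]
knife part [236 195  50  44 319] (330, 0, 198, 23, -89.0) [-0.0032 -0.0007  0.002 ]
knife part [320 256  16  10  70] (571, -55, 42, 16, -5.7) [0.0121 0.0144 0.0163]
```

View pics/scene9.png

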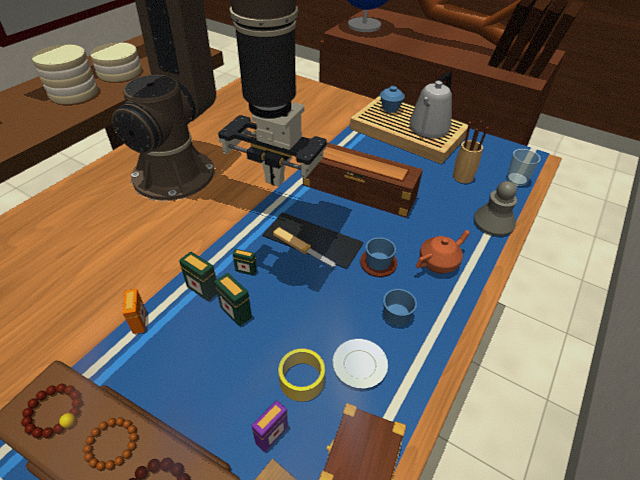

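```bash
for i in 1 2 3; do python3 -m pendant '[[[0,0,0,0,0,1,0],[0,0,0,0,0,1,0],[0,0,0,0,0,1,0],[0,0,0,0,0,1,0],[0,0,0,0,0,1,0],[0,0,0,0,0,1,0],[0,0,0,0,0,1,0],[0,0,0,0,0,1,0]]]'|tail -1; done
python3 -m pendant '[[[0,0,0,0,0,1,0],[0,0,0,0,0,0.6,0],[0,-0.8,0,0,0,0,0],[0,-0.8,0,0,0,0,0],[0,-0.8,0,0,0,0,0],[0,-0.8,0,0,0,0,0],[0,0,0,0,0,0,0],[0,0,0,0,0,0,0]]]'|head -3
python3 - <<'E'
from h import *
from plant import r,vision
s=r.get_state(); c=vision.capture("wrist"); print(s["tcp_pos"],s["eef_rot"])
W=world(c,toolT(s)@c["hand_eye"]); z=W[...,2]; hsv=cv2.cvtColor(c["frame"],cv2.COLOR_BGR2HSV)
for nm,m in(("handle",(hsv[...,0]<35)&(hsv[...,1]>60)&(hsv[...,2]>120)&(z>.012)&(z<.04)),("blade",(hsv[...,1]<60)&(hsv[...,2]>140)&(z>.008)&(z<.03))):
    for st,P in clusters(W,m,200): print(nm,st,rect(P),np.round(np.percentile(P[:,2],[5,50,95]),4))
E
```

```text
gripper_force: 0.0
gripper_force: 0.0
gripper_force: 0.0
time_s: 141.7
tcp_pos: [0.4657, -0.1735, 0.2696]
eef_rot: [180.0, -0.0, 174.5]
[ 0.46565309 -0.17351589  0.26955738] [ 1.79968478e+02 -2.87103490e-02  1.74518779e+02]
handle [ 53  51  38  35 395] (302, -391, 28, 11, 16.3) [0.0136 0.0268 0.0391]
handle [ 418  138   31   99 2122] (455, -43, 105, 25, -5.6) [0.0191 0.0226 0.0241]
blade [420 237  14  23 276] (522, -49, 26, 14, -6.2) [0.0154 0.0165 0.0177]
```

```bash
python3 plan.py .466 -.0447 .031 -185.8
```

```text
tcp [ 0.4659 -0.1732  0.2697] [180.   -0.  174.6] 
shift-first [ 0.6   6.39 11.94] turn [ 0.01 -0.    0.09] shift-after-turn [ 0.64  6.39 11.94]
```

```bash
python3 -m pendant '[[[0.64,0.91,0,0,0,0.09,0],[0,0.91,0,0,0,0,0],[0,0.91,0,0,0,0,0],[0,0.91,0,0,0,0,0],[0,0.91,0,0,0,0,0],[0,0.92,0,0,0,0,0],[0,0.92,0.4,0,0,0,0],[0,0,1,0,0,0,0]]]'|head -3
python3 -m pendant '[[[0,0,1,0,0,0,0],[0,0,1,0,0,0,0],[0,0,1,0,0,0,0],[0,0,1,0,0,0,0],[0,0,1,0,0,0,0],[0,0,1,0,0,0,0],[0,0,1,0,0,0,0],[0,0,0,0,0,0,0]]]'|head -3
python3 -m pendant '[[[0,0,1,0,0,0,0],[0,0,1,0,0,0,0],[0,0,1,0,0,0,0],[0,0,0.5,0,0,0,0],[0,0,0,0,0,0,0],[0,0,0,0,0,0,0],[0,0,0,0,0,0,0],[0,0,0,0,0,0,0]]]'
python3 plan.py .466 -.0447 .0315 -185.8
```

```text
time_s: 142.55
tcp_pos: [0.4675, -0.0427, 0.2433]
eef_rot: [179.9, 0.2, 174.4]
time_s: 143.35
tcp_pos: [0.4646, -0.0448, 0.1]
eef_rot: [-179.9, -0.2, 174.3]
time_s: 144.15
tcp_pos: [0.467, -0.0447, 0.033]
eef_rot: [179.9, 0.1, 174.2]
contact_force: [-0.3, -0.2, -0.2]
gripper_width: 0.044
gripper_force: 0.0
tcp [ 0.467  -0.0447  0.033 ] [1.799e+02 1.000e-01 1.742e+02] 
shift-first [ 0.05 -0.01  0.07] turn [0.01 0.03 0.01] shift-after-turn [ 0.05 -0.01  0.07]
```

```bash
python3 -m pendant '[[[0,0,0.06,0,0,0,0],[0,0,0,0,0,0,0],[0,0,0,0,0,0,-1],[0,0,0,0,0,0,-1],[0,0,0,0,0,0,-1],[0,0,0,0,0,0,-1],[0,0,0,0,0,0,-1],[0,0,0,0,0,0,-1]]]' 40
python3 -m pendant '[[[0,0,-0.5,0,0,0,-1],[0,0,-0.5,0,0,0,-1],[0.17,0.98,0,0,0,0,-1],[0.18,0.99,0,0,0,0,-1],[0,0,0,0,0,-1,-1],[0,0,0,0,0,-1,-1],[0,0,0,0,0,-0.5,-1],[0,0,0,0,0,0,-1]]]'
python3 -m pendant '[[[0,0,0.3,0,0,0,-1],[0,0,0.3,0,0,0,-1],[0,0,0.2,0,0,0,-1],[0,0,0.1,0,0,0,-1],[0,0,0.07,0,0,0,-1],[0,0,0,0,0,0,-1],[0,0,0,0,0,0,-1],[0,0,0,0,0,0,-1]]]'
```

```text
time_s: 144.95
tcp_pos: [0.4665, -0.0449, 0.0309]
eef_rot: [180.0, 0.0, 174.2]
contact_force: [-0.6, -0.1, 0.5]
gripper_width: 0.0232
gripper_force: 40.0
time_s: 145.75
tcp_pos: [0.4638, -0.0047, 0.0518]
eef_rot: [180.0, 0.1, -175.7]
contact_force: [0.4, -0.5, 0.4]
gripper_width: 0.0235
gripper_force: 40.0
time_s: 146.55
tcp_pos: [0.4636, -0.0049, 0.0317]
eef_rot: [180.0, 0.0, -175.8]
contact_force: [-1.1, 0.8, -0.2]
gripper_width: 0.0236
gripper_force: 40.0
```

```bash
python3 -m pendant '[[[0,0,0.03,0,0,0,-1],[0,0,0,0,0,0,-1],[0,0,0,0,0,0,0],[0,0,0,0,0,0,0],[0,0,0,0,0,0,0],[0,0,0,0,0,0,0],[0,0,0,0,0,0,0],[0,0,-0.5,0,0,0,0]]]'
for i in 1; do python3 -m pendant '[[[0,0,-1,0,0,0,0],[0,0,-1,0,0,0,0],[0,0,-1,0,0,0,0],[0,0,-1,0,0,0,0],[0,0,-1,0,0,0,0],[0,0,-1,0,0,0,0],[0,0,-1,0,0,0,0],[0,0,-1,0,0,0,0]]]'|tail -1; python3 -m pendant '[[[0,-1,0,0,0,0,0],[0,-1,0,0,0,0,0],[0,-1,0,0,0,0,0],[0,-1,0,0,0,0,0],[0,-1,0,0,0,0,0],[0,-1,0,0,0,0,0],[0,-1,0,0,0,0,0],[0,-1,0,0,0,0,0]]]'|tail -1; done
python3 - <<'E'
from h import *
from plant import vision
n="scene"; c=vision.capture(n); W=world(c); z=W[...,2]; hsv=cv2.cvtColor(c["frame"],cv2.COLOR_BGR2HSV)
near=(abs(W[...,0]-.49)<.15)&(abs(W[...,1])<.1)
for m in (near&(hsv[...,0]<35)&(hsv[...,1]>60)&(z>.012)&(z<.04),near&(hsv[...,1]<60)&(hsv[...,2]>120)&(z<.03)&(z>.008)):
    for st,P in clusters(W,m,30): print("knife part",st,rect(P),np.round(np.percentile(P[:,2],[5,50,95]),4))
for st,P in clusters(W,(z>.035)&(z<.14)&(W[...,0]>.25)&(W[...,0]<.95)&(abs(W[...,1])<.5),60):
    top=np.percentile(P[:,2],95); Q=P[P[:,2]>top-.006]; print(round(top,3),rect(Q))
cv2.imwrite("pics/s10.png",c["frame"])
E
```

```text
time_s: 147.35
tcp_pos: [0.4626, -0.0053, 0.0403]
eef_rot: [-180.0, -0.1, -175.8]
contact_force: [0.3, -0.0, 0.3]
gripper_width: 0.0435
gripper_force: 0.0
gripper_force: 0.0
gripper_force: 0.0
knife part [280 220  40  22 338] (456, -7, 105, 26, 3.6) [0.0138 0.0199 0.0229]
knife part [332 243  15   8  62] (569, 3, 36, 15, 9.8) [0.012  0.0144 0.0162]
0.129 (724, 469, 40, 37, 45.7)
0.101 (496, 236, 315, 105, 7.3)
0.046 (609, 497, 71, 8, -3.3)
0.131 (861, 313, 36, 34, -14.8)
0.071 (809, 119, 108, 55, 49.4)
0.056 (671, 17, 72, 70, 80.1)
0.062 (419, -177, 48, 22, 14.3)
0.092 (425, -277, 178, 45, -6.0)
0.076 (321, -413, 62, 27, -45.4)
0.049 (775, -94, 72, 68, -65.6)
0.046 (686, -336, 87, 87, -41.4)
0.077 (702, -453, 60, 25, 80.8)
0.087 (861, -418, 128, 103, -78.7)
```

View pics/s10.png

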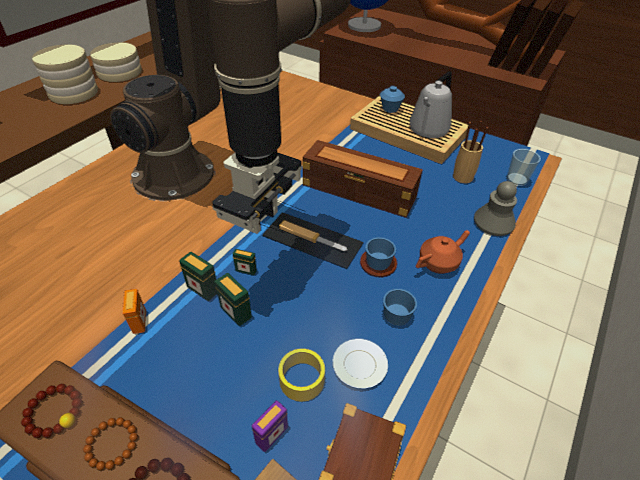

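The knife lies on the slate (around pixel 310,235), the case is shut (around 360,175), and the other items are where they started.

```bash
python3 -c "
from plant import r; print(r.close_job())"
```

```text
the job is handed in; nothing more can be done
None
```

I pried the lid open with the knife, stood all five middle-sized tins fully down in the five slots, and shut the lid; the knife got knocked to the slate's edge during the run, so I laid it back after shutting the lid, and the job was handed in at about 149 s.

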